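Unlock the spice carrier and move the spices to the tray

ROBOT

A 7-joint arm with a two-finger parallel gripper is mounted at the origin on a cart in front of the work surface, level with it; the furniture and walls round the work are solid. World frame = base frame: x ahead of the robot, y to its left, z up, the work surface at z = 0. Lengths are in m, angles in rad, forces in N, time in s.
With the tool pointing down it reaches from about 0.425 to 0.95 m from the base axis. Payload 4.7 kg.
Tool frame: the origin (TCP) lies on the centre line of the jaws, within the pads' length; the fingertips stand 22 mm ahead of it and the grasp point (between the pads) lies 3 mm ahead of it; z points along the fingers, y is the line along which they close (so a half turn about z gives the same grasp; the last joint's range is limited). The gripper opens to 85 mm and grips with 20 to 120 N. Pads are 22 mm wide; open, the fingers measure 114 mm over their backs; the gripper's body (76 mm by 85 mm) begins 54 mm behind the grasp point. The pads swing forward as they close: fully open they stand 13 mm farther back than shut.
Start: joints at [1.096, 0.469, -0.049, 1.532, 0.024, 1.141, -0.082], TCP at [0.291, -0.609, 0.22] pointing down, gripper open.
Joint ranges: [-2.59, 2.59], [-0.33, 1.99], [-1.39, 1.29], [0.1, 2.45], [-1.04, 4.18], [0.21, 1.99], [-2.66, 2.66]. Speed limits (rad/s): [2.57, 2.57, 3.14, 3.14, 3.14, 3.14, 3.14].

INTERFACE

Orientations are given as a unit quaternion [x, y, z, w].
In Python, from cell import ctrl gives the robot as it stands.
- The arm moves only by the shell command python3 -m creep 'ROWS' [FORCE]. ROWS is JSON, a list of rows, each an object with "offset": the shift along the tool's x, y, z in units of 25 mm (1.0 is 25 mm), a list of three; "spin": the turn about the tool's z in units of 6 degrees (1.0 is 6 degrees); "fingers": the finger opening in mm, from 0 to 85.4. A call has exactly 10 rows; each row shifts and turns the commanded pose from where the row before left it, along the tool's axes as they then stand; what a row does not reach is not made up. A row lasts 1/12 s, in which the tool goes at most 41.7 mm and 7.16 degrees, less where a joint would pass 70% of its speed; a pose out of reach is approached as far as the arm can. A call is refused whole if a number of a shift passes 1 or a number of a turn 1, either way. A call with a gripper value outside its range is refused whole. The fingers move at their own pace and stop on an object; FORCE is the grip in N (left out, the last holds). Time passes only in rows, so rows that do not move let the fingers close, or fill a call up. It gives the time, the measured TCP pose, the force, the opening and the grip force at its end, in the units of the state.
- ctrl.get_obs(): the state, without advancing time (a new reading comes with each control period).
- ctrl.snapshot(name): name is "scene" or "top" or "wrist"; returns the picture (480x640x3 uint8, blue, green, red); there is no depth.
- ctrl.get_calibration(name): a dict with "camera_matrix" (3x3 intrinsics, pixels), "world_to_cam" (4x4, takes a point from world to camera coordinates); the wrist camera has in their place "hand_eye" (4x4, takes a point from camera to tool coordinates, whose origin is the TCP and whose axes are the flange's). Camera axes: x right, y up, looking along -z (the intrinsics and any distortion apply to the point x, -y, -z); pixel columns grow to the right and rows downward; lengths in m; the calibration is good to about 2 mm. A picture is of the moment at which its call begins: read the wrist's pose just before it. get_calibration takes no time and is no camera call.
- ctrl.finish_job(): hands the job in; it is judged then, once.
Trained networks look in the newest picture that a camera, given by its name, has taken for a name from the list of things; names that differ only in an ending like _2 or _b are one class to them, and where a whole thing is asked for, a point or a joint stands for the part that bears it (a point fixed in the world has none). Each returns a list of dicts, best first, with "conf" (0 to 1); they miss things now and then, are a little off and sometimes report something else, mostly with a low value. They report only what shows in the picture. A call takes as long as a camera call. They do not tell look-alikes from the thing itself.
- ctrl.find_in(camera, query): "extent" ([left, top, right, bottom] as shares, 0 to 1, of the picture: columns of its width, rows of its height, round what is visible of it).
- ctrl.regions_of(camera, query): "region" (480x640 bool, what is visible of it) and "extent" ([left, top, right, bottom] as shares, 0 to 1, of the picture: columns of its width, rows of its height, round what is visible of it).
The state is a dict: "t": time; "q": joint angles; "joint_vel": joint speeds; "joint_efforts": joint torques, N m; "eef_pos": TCP position; "tcp_rot": TCP orientation; "contact_force": force on the tool from outside, world axes, zero at the start; "torque": the same for the moment, N m; "opening": opening from 0.0 (shut) to 1.0 (fully open); "grip_force": force on a finger pad.
Only numpy, scipy, OpenCV 4.12 (cv2) and the standard library are available. Lean on these libraries where they do the work, as an engineer would, in place of code of your own. Each camera call takes 0.05 s, during which the arm holds its last target. There are 200 camera calls.

TASK

Move the spices from the travel carrier to the spice tray: take the wooden dowel from its parking hole and push it down through the small brass-ringed hole onto the back of the spring latch, to trip it and free the carrier's clamp bar, then put the dowel back in its parking hole. Slide the bar all the way open, stand every jar from the carrier upright in a compartment of its own in the wooden spice tray, and with the carrier empty push the bar home again until the latch catches and holds it. Leave the mug, the brush and the tin where they are.

Things in the scene. Friction and masses are not known exactly. Their poses are not given: they have to be found in the camera images.
- carrier: travel spice carrier, fixed: pale wooden base 160 x 344 x 14 mm. Origin at worktop height, 14 mm in front of the base's middle; x to its back, y along the row of jars, z up. Jars stand on the base (14 mm up) at x +50, in up to four places, y -90, -30, +30, +90 mm (5 mm play), 12 mm high dividers between. Behind them a padded rail 63 mm high, x +74 to +88; in front the clamp bar.
- bar (a joint): aluminium clamp bar, slides along the carrier's x: 0 = closed, latched; grows to 0.050 m fully open, toward the robot (-x). 1.5 N friction; it stays where left, but over the first 15 mm a spring plunger pushes it open (3 to 4.5 N): unlatched it jumps to about 0.02. To shut it push it past 0, up to the stop at -0.004 (up to 15 N): the latch snaps in and keeps it at 0 to 0.002.
- bar_lip (a point): middle of the upper face of the clamp bar's top lip, which moves with the bar: 262 mm long in carrier y, 41 mm wide in x, 5 mm thick, upper face 129 mm above the worktop (carrier x 0 to +41 when closed). Closed, it reaches over the front of the lids, so no jar can be lifted; fully open, it is clear of them by 36 mm.
- bar_grip (a point): point to pinch on the bar's black pull tab, an upright plate 12 mm thick in carrier x, 60 mm long in y, that stands 27 mm above the lip at its front edge (top 156 mm above the worktop; this point 147 mm). Pinch it from above across x. Moves with the bar: carrier x -6 mm closed, -56 mm open.
- latch (a joint): spring latch, a lever in the dark steel housing (carrier y +133 to +167, x -32 to +72, top 80 mm up) that hooks in front of a pin of the bar: 0 = engaged, springs back by itself; the bar is let go at about 0.3 rad, end stop 0.42 rad. Reached only through the release hole: pressing its red tail 9 to 10 mm down trips it (3 N at first, 5 to 8 N at the end).
- release_hole (a point): centre of the mouth of the small brass-ringed release hole, 15.5 mm across, in the top of the latch housing (80 mm above the worktop, carrier x +45, y +150), vertical. Straight below, 29 mm under the mouth, lies the red tail of the latch; tripped it is about 38 mm under the mouth.
- park_hole (a point): centre of the mouth of the dowel's parking hole, 13.5 mm across, 62 mm deep, vertical, in the top of the wooden block at the carrier's -y end (80 mm above the worktop, carrier x +50, y -150; block 36 x 32 mm).
- dowel: release dowel, upright: pale shaft 9 mm thick, 60 mm long, above it a dark turned handle 21 mm thick, 63 mm long (whole length 123 mm, 50 g). Origin at the lower tip of the shaft, z up along it to the handle. It starts in the parking hole, its handle resting on the block (tip 60 mm below the block's top).
- tray: loose brown wooden spice tray, 67 (x) x 250 (y) x 56 mm, about 0.5 kg, walls, dividers and floor 6 mm thick; origin under its middle. Three dividers (48 mm high) make four compartments in a row along y, each 55 x 55 mm, centres at y = -91.5, -30.5, +30.5, +91.5 mm; one jar fits in each.
- mug_1: bystander: loose white mug with a green band, 90 x 130 x 98 mm, origin under it. Behind it the wall cabinets begin: their doors hang at x = 0.58 and beyond, 0.52 m above the worktop, over its whole length; keep the arm clear of them.
- brush_1: bystander: loose purple washing-up brush, 36 x 272 x 62 mm
- tin_2: bystander: loose blue food tin, 75 mm across, 110 mm high, origin under it
- jar_a: glass spice jar with a green lid, 46 mm across, 106 mm high, 0.1 kg, origin at the centre of its underside, z up; the lid (45 mm across) is its top 20 mm. May be absent.
- jar_b: glass spice jar with a green lid, 46 mm across, 106 mm high, 0.1 kg, origin at the centre of its underside, z up; the lid (45 mm across) is its top 20 mm. May be absent.
- jar_c: glass spice jar with a green lid, 46 mm across, 106 mm high, 0.1 kg, origin at the centre of its underside, z up; the lid (45 mm across) is its top 20 mm. May be absent.
- jar_d: glass spice jar with a green lid, 46 mm across, 106 mm high, 0.1 kg, origin at the centre of its underside, z up; the lid (45 mm across) is its top 20 mm. May be absent.
There are look-alikes about, which are no part of the job. What is shaped like the jar_b but black or purple is not meant.

How it is judged:
On the way, in this order (a step that is already met when the one before it is completed fails the run):
1. the latch is tripped with the tip of the dowel down the release hole (value of joint latch above 0.22 rad and horizontal distance between dowel and release_hole below 0.012 m and z of dowel in the frame of release_hole below -0.02 m), for 0.1 s.
2. the clamp bar is slid open (at least 44 of its 50 mm) (value of joint bar above 0.044 m), for 0.2 s.
3. every jar stands upright in the tray (x of jar_a in the frame of tray between -0.025 and 0.025 m and y of jar_a in the frame of tray between -0.115 and 0.115 m and z of jar_a in the frame of tray between 0 and 0.014 m and angle between each of jar_a, jar_b, jar_c, jar_d's own z axis and vertical below 0.12 rad and x of jar_b in the frame of tray between -0.025 and 0.025 m and y of jar_b in the frame of tray between -0.115 and 0.115 m and z of jar_b in the frame of tray between 0 and 0.014 m and x of jar_c in the frame of tray between -0.025 and 0.025 m and y of jar_c in the frame of tray between -0.115 and 0.115 m and z of jar_c in the frame of tray between 0 and 0.014 m and x of jar_d in the frame of tray between -0.025 and 0.025 m and y of jar_d in the frame of tray between -0.115 and 0.115 m and z of jar_d in the frame of tray between 0 and 0.014 m), for 0.2 s.
At the end, for the whole second after the job is handed in: Every jar present stands upright (within 7 degrees) and at rest on the floor of a tray compartment; the bar is closed within 4 mm and held there by the latch, which has sprung back; the dowel is parked upright in its hole, at least 50 mm deep (all of step 3 and linear speed of each of jar_a, jar_b, jar_c, jar_d below 0.02 m/s and horizontal distance between dowel and park_hole below 0.008 m and z of dowel in the frame of park_hole below -0.05 m and angle between dowel's own z axis and vertical below 0.15 rad and value of joint bar below 0.004 m and value of joint latch below 0.1 rad); the robot touches nothing.
It fails at once if the mug is shifted more than 30 mm (distance of mug_1 from where it was at the start of the episode above 0.03 m).
It fails at once if the brush is shifted more than 30 mm (distance of brush_1 from where it was at the start of the episode above 0.03 m).
It fails at once if the tin is shifted more than 30 mm (distance of tin_2 from where it was at the start of the episode above 0.03 m).
Of jar_a, jar_b, jar_c, jar_d only 2 to 4 are there at a start; the rules pass over those that are not, and their reading is None.
At some moment in a run one of tray may be knocked a few centimetres aside while the robot is not near it.
It also fails if it takes over 210 s, if anything falls off the work surface, if the arm or the gripper's body presses on something with over 40 N, if the wrist force passes 120 N, or if a joint passes its speed limit or range.

## Working session

There is one attempt and no reset: what is moved stays moved. The work goes in short steps, Python scripts to look and compute and a shell command to move; the robot and the scene stay as the last step left them, time stands still between calls to the robot, and variables do not carry over. Pictures are saved under pics/ and viewed, at most 14 in all, crops included, and the job is handed in when it is done.

```bash
ls; mkdir -p pics
python3 - <<'E'
from cell import ctrl
import cv2, numpy as np
np.set_printoptions(precision=4,suppress=True)
o=ctrl.get_obs(); print(o)
for c in ("scene","top"):
    im=ctrl.snapshot(c); cv2.imwrite(f"pics/{c}0.png",im)
    k=ctrl.get_calibration(c); print(c,k)
    for q in ("carrier","bar_lip","bar_grip","latch","dowel","tray","jar_a","mug_1","brush_1","tin_2"):
        try: print(q,[(round(d['conf'],2),(np.array(d['extent'])*[640,480,640,480]).round().tolist()) for d in ctrl.find_in(c,q)][:6])
        except Exception as e: print(q,e)
print(ctrl.get_calibration("wrist"))
E
```

```text
pics
{'t': 0.0, 'q': array([ 1.0961,  0.4695, -0.0486,  1.5337,  0.0241,  1.141 , -0.0823]), 'joint_vel': array([ 0.0001, -0.0007, -0.0005,  0.002 , -0.001 , -0.0013,  0.0004]), 'joint_efforts': array([  0.0003, -51.0311,  -0.0464, -23.7713,   0.0108,   0.0076,
        -0.    ]), 'eef_pos': array([ 0.2908, -0.6085,  0.2193]), 'tcp_rot': array([ 0.9753,  0.2211, -0.0002, -0.001 ]), 'contact_force': array([-0.7161, -0.6624,  0.1205]), 'torque': array([-0.0028,  0.0099, -0.0124]), 'grip_force': 0.0, 'opening': 0.9990582760687313}
scene {'camera_matrix': array([[462.45  ,   0.    , 316.6141],
       [  0.    , 462.45  , 230.9771],
       [  0.    ,   0.    ,   1.    ]]), 'world_to_cam': array([[ 0.6825, -0.7307, -0.0157, -0.4032],
       [ 0.3977,  0.3533,  0.8467, -0.3133],
       [-0.6132, -0.5842,  0.5318, -0.8858],
       [ 0.    ,  0.    ,  0.    ,  1.    ]])}
carrier [(0.9, [281.0, 259.0, 450.0, 402.0])]
bar_lip [(0.63, [305.0, 260.0, 424.0, 362.0]), (0.3, [333.0, 261.0, 351.0, 306.0])]
bar_grip [(0.92, [308.0, 259.0, 425.0, 366.0])]
latch [(0.68, [298.0, 287.0, 315.0, 302.0])]
dow
[... 1150 characters left out ...]
.68, [208.0, 273.0, 290.0, 308.0])]
jar_a [(0.75, [322.0, 270.0, 336.0, 288.0]), (0.69, [324.0, 296.0, 335.0, 310.0]), (0.52, [301.0, 284.0, 316.0, 302.0]), (0.51, [431.0, 268.0, 452.0, 280.0]), (0.47, [373.0, 267.0, 393.0, 274.0])]
mug_1 [(0.66, [304.0, 212.0, 332.0, 245.0])]
brush_1 [(0.62, [391.0, 216.0, 425.0, 228.0])]
tin_2 [(0.49, [208.0, 269.0, 289.0, 311.0])]
{'camera_matrix': array([[399.0327,   0.    , 316.8528],
       [  0.    , 399.0327, 239.1302],
       [  0.    ,   0.    ,   1.    ]]), 'hand_eye': array([[-0.0009,  0.9633,  0.2684,  0.0668],
       [ 1.    ,  0.0009,  0.0002,  0.0002],
       [-0.0001,  0.2684, -0.9633, -0.1541],
       [ 0.    ,  0.    ,  0.    ,  1.    ]])}
```

Run:
```python
import cv2, numpy as np
s=cv2.imread("pics/scene0.png")[190:420,170:470]; t=cv2.imread("pics/top0.png")[190:340,190:490]
a=cv2.resize(t,(750,375),interpolation=cv2.INTER_CUBIC)
cv2.imwrite("pics/a_top.png",a); cv2.imwrite("pics/a_scene.png",cv2.resize(s,(780,598),interpolation=cv2.INTER_CUBIC))
```

```text
(no output)
```

View pics/a_top.png

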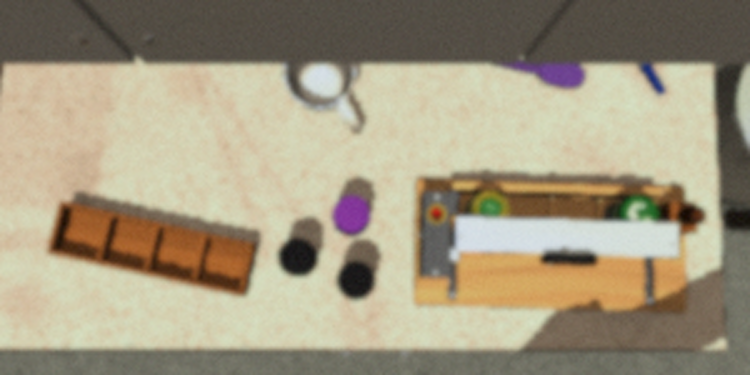

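View pics/a_scene.png

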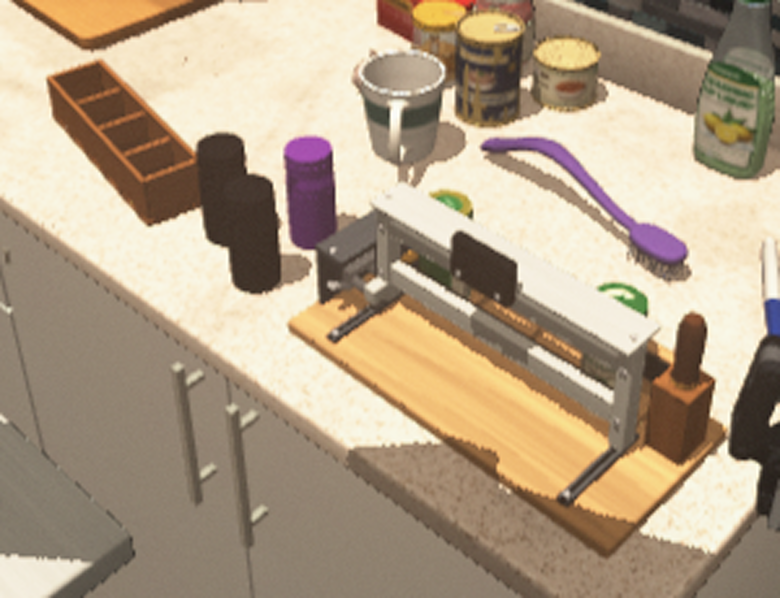

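The top crop shows the tray at left, at crop (155,248), and three look-alikes (two black, one purple). The carrier has two green jars, at (490,208) and (638,210). The brass hole is at (437,213) and the dowel handle at (692,217). The scene view agrees.

```bash
cat > h.py <<'E'
from cell import ctrl
import cv2, numpy as np
from scipy.spatial.transform import Rotation as R
np.set_printoptions(precision=4,suppress=True)
def w2c(cam,obs=None):
    k=ctrl.get_calibration(cam)
    if cam!="wrist": return k["camera_matrix"],np.array(k["world_to_cam"])
    o=obs or ctrl.get_obs(); T=np.eye(4); T[:3,:3]=R.from_quat(o["tcp_rot"]).as_matrix(); T[:3,3]=o["eef_pos"]
    return k["camera_matrix"],np.linalg.inv(T@k["hand_eye"])
def back(cam,uv,z,obs=None):
    K,M=w2c(cam,obs); d=np.linalg.inv(K)@[uv[0],uv[1],1]; d=d*[1,-1,-1]
    C=np.linalg.inv(M); v=C[:3,:3]@d; p=C[:3,3]; return p+v*(z-p[2])/v[2]
def proj(cam,P,obs=None):
    K,M=w2c(cam,obs); p=M[:3,:3]@np.asarray(P)+M[:3,3]; p=K@(p*[1,-1,-1]); return p[:2]/p[2]
def tool(P,yaw=None,obs=None):
    "shift in tool axes (mm) to bring TCP to P; spin units so tool y has world angle yaw"
    o=obs or ctrl.get_obs(); r=R.from_quat(o["tcp_rot"]); M=r.as_matrix()
    print("tcp",o["eef_pos"],"toolx",np.degrees(np.arctan2(M[1,0],M[0,0])),"tooly",np.degrees(np.arctan2(M[1,1],M[0,1])),"tilt z",M[:,2])
    d=r.inv().apply(np.asarray(P)-o["eef_pos"]); print("delta mm",(d*1000).round(1),"units",(d/.025).round(2))
    if yaw is not None:
        e=(np.degrees(np.arctan2(M[1,1],M[0,1]))-yaw+90)%180-90; print("spin units",round(e/6,2))
E
python3 - <<'E'
from h import *
f=lambda u,v:(190+u/2.5,190+v/2.5)
for n,u,v,z in [("release",437,213,.08),("doweltop",692,217,.143),("FL",416,303,.014),("FR",685,310,.014),("BL",418,178,.014),("grip",569,258,.156),("lipL",455,216,.129),("lipR",680,228,.129),("lipFR",682,257,.129),
 ("jar1",490,207,.12),("jar2",638,209,.12),("tFL",50,251,.056),("tBL",65,204,.056),("tBR",257,237,.056),("tFR",243,293,.056),("blk1",298,257,.106),("blk2",356,279,.106),("pur",351,214,.106)]:
    print(n,back("top",f(u,v),z))
E
```

```text
release [ 0.4833 -0.118   0.08  ]
doweltop [ 0.4746 -0.4089  0.143 ]
FL [ 0.3739 -0.0952  0.014 ]
FR [ 0.365  -0.4333  0.014 ]
BL [ 0.5319 -0.0996  0.014 ]
grip [ 0.4272 -0.2623  0.156 ]
lipL [ 0.4769 -0.1351  0.129 ]
lipR [ 0.4625 -0.3985  0.129 ]
lipFR [ 0.4288 -0.3994  0.129 ]
jar1 [ 0.488  -0.1776  0.12  ]
jar2 [ 0.4854 -0.3525  0.12  ]
tFL [0.4385 0.3592 0.056 ]
tBL [0.4965 0.3424 0.056 ]
tBR [0.4554 0.1031 0.056 ]
tFR [0.3869 0.1197 0.056 ]
blk1 [0.4297 0.0503 0.106 ]
blk2 [ 0.4037 -0.0187  0.106 ]
pur [ 0.4808 -0.013   0.106 ]
```

```bash
python3 -m creep '[{"offset":[1,-0.39,-0.12],"spin":0,"fingers":85},{"offset":[1,-0.39,-0.12],"spin":0,"fingers":85},{"offset":[1,-0.39,-0.12],"spin":0,"fingers":85},{"offset":[1,-0.39,-0.12],"spin":0,"fingers":85},{"offset":[1,-0.39,-0.12],"spin":0,"fingers":85},{"offset":[1,-0.39,-0.12],"spin":0,"fingers":85},{"offset":[1,-0.39,-0.12],"spin":0,"fingers":85},{"offset":[1,-0.39,-0.12],"spin":0,"fingers":85},{"offset":[1,-0.39,-0.12],"spin":0,"fingers":85},{"offset":[1,-0.39,-0.12],"spin":0,"fingers":85}]'
python3 -m creep '[{"offset":[0,0,0],"spin":-1,"fingers":50},{"offset":[0,0,0],"spin":-1,"fingers":50},{"offset":[0,0,0],"spin":-1,"fingers":50},{"offset":[0,0,0],"spin":-1,"fingers":50},{"offset":[0,0,0],"spin":-1,"fingers":50},{"offset":[0,0,0],"spin":-1,"fingers":50},{"offset":[0,0,0],"spin":-1,"fingers":50},{"offset":[0,0,0],"spin":-1,"fingers":50},{"offset":[0,0,0],"spin":-1,"fingers":50},{"offset":[0,0,0],"spin":-0.4,"fingers":50}]'
python3 - <<'E'
from h import *
o=ctrl.get_obs(); im=ctrl.snapshot("wrist"); cv2.imwrite("pics/w1.png",im)
tool([.472,-.412,.25],-2.3)
for q in ("dowel","park_hole","jar_a"):
    print(q,[(round(d['conf'],2),(np.array(d['extent'])*[640,480,640,480]).round().tolist()) for d in ctrl.find_in("wrist",q)][:4])
print(proj("wrist",[.4746,-.4089,.143],o))
E
```

```text
t: 1.93
eef_pos: [0.4754, -0.4122, 0.2507]
tcp_rot: [0.975, 0.221, 0.0, 0.0]
contact_force: [0.3, -0.5, -0.9]
opening: 0.996
grip_force: 0.0
t: 2.77
eef_pos: [0.4746, -0.4133, 0.2505]
tcp_rot: [0.754, 0.657, 0.0, 0.0]
contact_force: [-0.3, -0.1, 0.9]
opening: 0.586
grip_force: 0.0
tcp [ 0.4745 -0.4133  0.2504] toolx 82.13911874103978 tooly -7.860882063551591 tilt z [ 0.0001  0.0001 -1.    ]
delta mm [ 1.  -2.7  0.4] units [ 0.04 -0.11  0.02]
spin units -0.93
dowel [(0.87, [306.0, 203.0, 338.0, 242.0])]
park_hole [(0.71, [170.0, 4.0, 366.0, 235.0])]
jar_a [(0.83, [295.0, 102.0, 344.0, 170.0])]
[317.2114 224.5828]
```

View pics/w1.png

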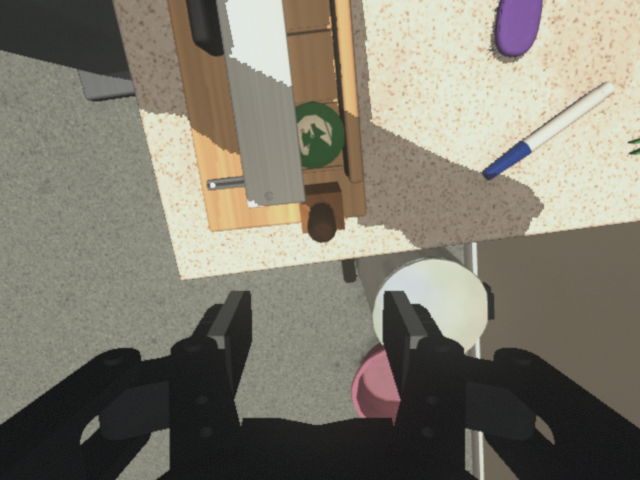

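The wrist view shows the dowel handle at about (322,226), jar at (320,134), lip end corners at (248,206) and (303,203), and the base corner at (211,231).

Run:
```python
from h import *
from scipy.optimize import least_squares
o=ctrl.get_obs()
f=lambda u,v:(190+u/2.5,190+v/2.5)
W=[((211,231),(-66,-172,14)),((248,206),(0,-131,129)),((303,203),(41,-131,129)),((322,227),(50,-150,143))]
T=[(f(437,213),(45,150,80)),(f(692,217),(50,-150,143)),(f(416,303),(-66,172,14)),(f(418,178),(94,172,14)),(f(569,258),(-6,0,156)),(f(455,216),(41,131,129)),(f(680,228),(41,-131,129))]
P=[(np.array(l)/1e3,back("wrist",u,l[2]/1e3,o),2,u) for u,l in W]+[(np.array(l)/1e3,back("top",u,l[2]/1e3),1,u) for u,l in T]
def res(p):
    r=R.from_euler('z',p[2]); return np.concatenate([w*((r.apply(l)+[p[0],p[1],0])-m)[:2]*1000 for l,m,w,_ in P])
s=least_squares(res,[.43,-.26,-.04],loss='soft_l1',f_scale=3)
print(s.x,np.degrees(s.x[2])); print(res(s.x).reshape(-1,2).round(1))
r=R.from_euler('z',s.x[2])
for n,l in (("rel",(45,150,80)),("park",(50,-150,80)),("grip",(-6,0,147)),("j+90",(50,90,14)),("j-90",(50,-90,14))): print(n,r.apply(np.array(l)/1e3)+[s.x[0],s.x[1],0])
for j,u in (("top jar2",(320,134)),): print(back("wrist",u,.12,o))
```

```text
[ 0.4325 -0.2623 -0.0375] -2.150218003890411
[[-6.1 -1.7]
 [-0.9 -2.3]
 [ 4.2  1.4]
 [-1.4 -6.1]
 [-0.3  3.8]
 [ 2.2 -5.2]
 [-0.9  7.3]
 [ 0.9  5.6]
 [-0.8  0.2]
 [ 1.4  2.1]
 [ 6.   3.7]]
rel [ 0.4831 -0.1141  0.08  ]
park [ 0.4768 -0.4141  0.08  ]
grip [ 0.4265 -0.2621  0.147 ]
j+90 [ 0.4858 -0.1743  0.014 ]
j-90 [ 0.4791 -0.3542  0.014 ]
[ 0.4848 -0.3511  0.12  ]
```

```bash
python3 -m creep '[{"offset":[0,0.09,0],"spin":-0.95,"fingers":50},{"offset":[0,0,0.8],"spin":0,"fingers":50},{"offset":[0,0,0.8],"spin":0,"fingers":50},{"offset":[0,0,0.8],"spin":0,"fingers":50},{"offset":[0,0,0.8],"spin":0,"fingers":50},{"offset":[0,0,0.8],"spin":0,"fingers":50},{"offset":[0,0,0.78],"spin":0,"fingers":50},{"offset":[0,0,0],"spin":0,"fingers":50},{"offset":[0,0,0],"spin":0,"fingers":50},{"offset":[0,0,0],"spin":0,"fingers":50}]'
python3 - <<'E'
from h import *
tool([.4768,-.4141,.131],-2.15); o=ctrl.get_obs()
im=ctrl.snapshot("wrist"); cv2.imwrite("pics/w2.png",im); print(proj("wrist",[.4768,-.4141,.143],o),o['contact_force'])
E
```

```text
t: 3.8
eef_pos: [0.4776, -0.414, 0.1321]
tcp_rot: [0.722, 0.692, 0.0, 0.001]
contact_force: [1.3, -0.4, 0.1]
opening: 0.588
grip_force: 0.0
tcp [ 0.4776 -0.414   0.1321] toolx 87.62561974868373 tooly -2.3742723507725034 tilt z [ 0.0016 -0.0012 -1.    ]
delta mm [-0.1 -0.8  1.1] units [-0.   -0.03  0.05]
spin units -0.04
[317.1815 306.6207] [ 1.3267 -0.3729  0.0931]
```

View pics/w2.png

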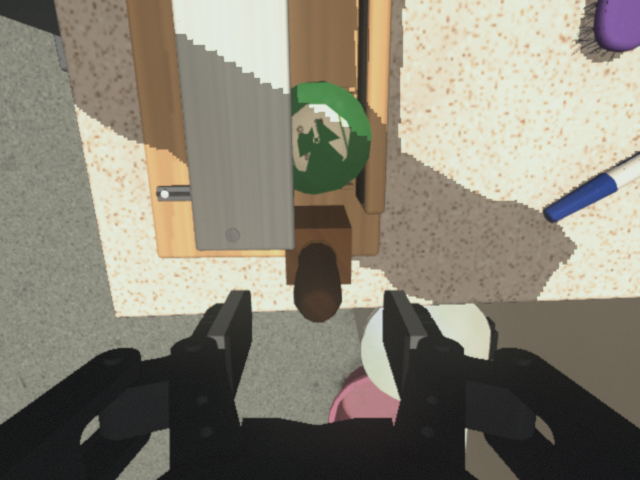

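The dowel top is at (319,299), about 3 mm toward tool +x. I'll centre on it and grasp.

```bash
python3 -m creep '[{"offset":[0.12,0,0.04],"spin":0,"fingers":50},{"offset":[0,0,0],"spin":0,"fingers":10},{"offset":[0,0,0],"spin":0,"fingers":10},{"offset":[0,0,0],"spin":0,"fingers":10},{"offset":[0,0,0],"spin":0,"fingers":10},{"offset":[0,0,0],"spin":0,"fingers":10},{"offset":[0,0,0],"spin":0,"fingers":10},{"offset":[0,0,0],"spin":0,"fingers":10},{"offset":[0,0,0],"spin":0,"fingers":10},{"offset":[0,0,0],"spin":0,"fingers":10}]' 60
python3 -m creep '[{"offset":[0,0,-0.3],"spin":0,"fingers":10},{"offset":[0,0,-0.5],"spin":0,"fingers":10},{"offset":[0,0,-0.7],"spin":0,"fingers":10},{"offset":[0,0,-0.7],"spin":0,"fingers":10},{"offset":[0,0,-0.7],"spin":0,"fingers":10},{"offset":[0,0,-0.7],"spin":0,"fingers":10},{"offset":[0,0,-0.7],"spin":0,"fingers":10},{"offset":[0,0,-0.7],"spin":0,"fingers":10},{"offset":[0,0,0],"spin":0,"fingers":10},{"offset":[0,0,0],"spin":0,"fingers":10}]'
python3 - <<'E'
from h import *
tool([.4831,-.1131,.255])
E
```

```text
t: 4.68
eef_pos: [0.4785, -0.4112, 0.1319]
tcp_rot: [0.721, 0.692, 0.0, 0.002]
contact_force: [1.3, -0.6, 6.6]
opening: 0.118
grip_force: 3.3
t: 5.52
eef_pos: [0.4772, -0.4109, 0.2564]
tcp_rot: [0.722, 0.692, 0.0, 0.001]
contact_force: [0.9, 0.4, 0.1]
opening: 0.121
grip_force: 0.0
tcp [ 0.4772 -0.4109  0.2564] toolx 87.63009679783795 tooly -2.3697282114982228 tilt z [ 0.0018 -0.0017 -1.    ]
delta mm [297.8  -6.4   0.9] units [11.91 -0.26  0.04]
```

Run:
```python
from h import *
im=ctrl.snapshot("wrist"); cv2.imwrite("pics/w3.png",im)
```

```text
(no output)
```

View pics/w3.png

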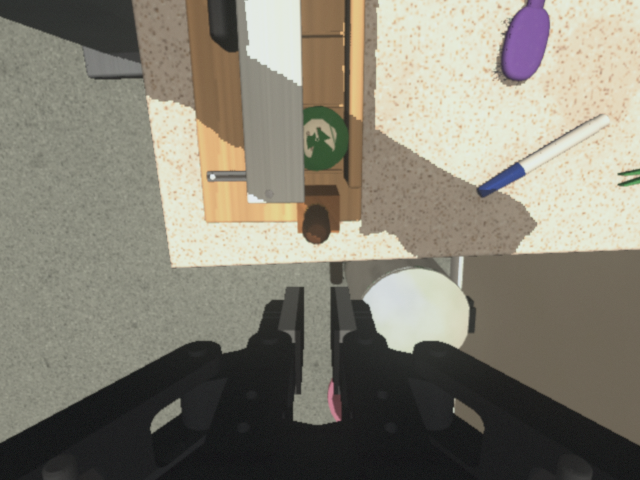

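The dowel is still parked, at (316,228), and the fingertips closed above it. The finger gap in pixels suggests the tips sit farther back than I assumed. I'll go lower and look before closing.

```bash
python3 -m creep '[{"offset":[0,0,0],"spin":0,"fingers":50},{"offset":[0,0,0.5],"spin":0,"fingers":50},{"offset":[0,0,0.9],"spin":0,"fingers":50},{"offset":[0,0,0.9],"spin":0,"fingers":50},{"offset":[0,0,0.9],"spin":0,"fingers":50},{"offset":[0,0,0.9],"spin":0,"fingers":50},{"offset":[0,0,0.7],"spin":0,"fingers":50},{"offset":[0,0,0.6],"spin":0,"fingers":50},{"offset":[0,0,0.4],"spin":0,"fingers":50},{"offset":[0,0,0],"spin":0,"fingers":50}]'
python3 -m creep '[{"offset":[0,0,0],"spin":0,"fingers":10},{"offset":[0,0,0],"spin":0,"fingers":10},{"offset":[0,0,0],"spin":0,"fingers":10},{"offset":[0,0,0],"spin":0,"fingers":10},{"offset":[0,0,0],"spin":0,"fingers":10},{"offset":[0,0,0],"spin":0,"fingers":10},{"offset":[0,0,0],"spin":0,"fingers":10},{"offset":[0,0,0],"spin":0,"fingers":10},{"offset":[0,0,0],"spin":0,"fingers":10},{"offset":[0,0,0],"spin":0,"fingers":10}]' 60
python3 - <<'E'
from h import *
im=ctrl.snapshot("wrist"); cv2.imwrite("pics/w4.png",im)
E
```

```text
t: 6.4
eef_pos: [0.4749, -0.4091, 0.1061]
tcp_rot: [0.721, 0.693, -0.0, -0.003]
contact_force: [-0.4, 0.4, -0.2]
opening: 0.589
grip_force: 0.0
t: 7.23
eef_pos: [0.4776, -0.411, 0.1109]
tcp_rot: [0.722, 0.692, 0.0, 0.001]
contact_force: [-1.1, -0.3, 5.4]
opening: 0.222
grip_force: 58.9
```

View pics/w4.png

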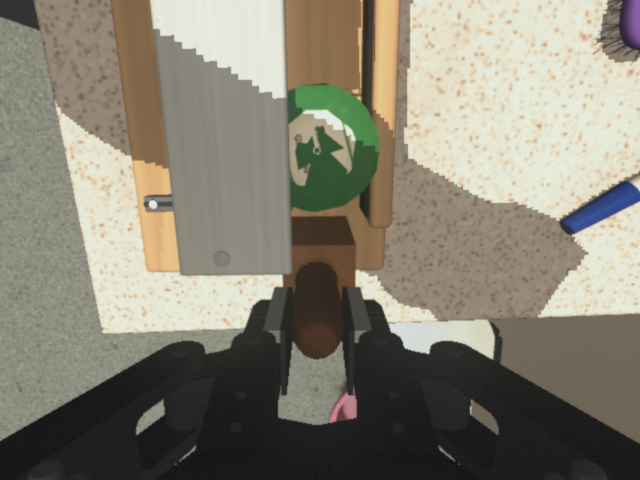

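Now the dowel is held, with 59 N of grip and a 19 mm opening. I'll lift and carry it toward the release hole.

```bash
python3 -m creep '[{"offset":[0,0,-0.4],"spin":0,"fingers":10},{"offset":[0,0,-0.7],"spin":0,"fingers":10},{"offset":[0,0,-0.7],"spin":0,"fingers":10},{"offset":[0,0,-0.7],"spin":0,"fingers":10},{"offset":[0,0,-0.7],"spin":0,"fingers":10},{"offset":[0,0,-0.7],"spin":0,"fingers":10},{"offset":[0,0,-0.7],"spin":0,"fingers":10},{"offset":[0,0,-0.6],"spin":0,"fingers":10},{"offset":[0.3,0,0],"spin":0,"fingers":10},{"offset":[0.7,0,0],"spin":0,"fingers":10}]' 80
python3 -m creep '[{"offset":[1,-0.02,0],"spin":0,"fingers":10},{"offset":[1,-0.02,0],"spin":0,"fingers":10},{"offset":[1,-0.02,0],"spin":0,"fingers":10},{"offset":[1,-0.03,0],"spin":0,"fingers":10},{"offset":[1,-0.03,0],"spin":0,"fingers":10},{"offset":[1,-0.03,0],"spin":0,"fingers":10},{"offset":[1,-0.03,0],"spin":0,"fingers":10},{"offset":[0.7,-0.03,0],"spin":0,"fingers":10},{"offset":[0.5,-0.03,0],"spin":0,"fingers":10},{"offset":[0.3,0,0],"spin":0,"fingers":10}]'
python3 - <<'E'
from h import *
ctrl.get_obs()
o=ctrl.get_obs(); im=ctrl.snapshot("wrist"); cv2.imwrite("pics/w5.png",im)
tool([.4839,-.111,.2359])
for y in(.111,.1141): print(proj("wrist",[.4835,-y,.08],o))
im=ctrl.snapshot("top");
cv2.imwrite("pics/t5.png",im)
E
```

```text
t: 8.12
eef_pos: [0.4771, -0.3875, 0.2401]
tcp_rot: [0.723, 0.691, -0.0, 0.001]
contact_force: [0.1, -0.1, -0.8]
opening: 0.213
grip_force: 78.5
t: 8.95
eef_pos: [0.48, -0.1709, 0.2393]
tcp_rot: [0.721, 0.693, -0.0, -0.001]
contact_force: [-0.1, -0.4, 0.1]
opening: 0.214
grip_force: 78.5
tcp [ 0.4804 -0.1702  0.2395] toolx 87.82407087352934 tooly -2.1758773055595526 tilt z [-0.0009  0.001  -1.    ]
delta mm [59.3  1.3  3.6] units [2.37 0.05 0.15]
[319.9167 137.939 ]
[320.0691 142.1228]
```

View pics/w5.png

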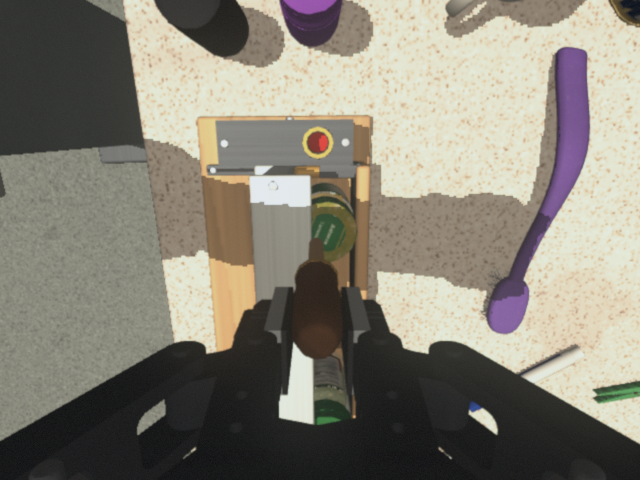

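Run:
```python
from h import *
o=ctrl.get_obs()
h=back("wrist",(318,143),.08,o); print("hole",h)
print("tip pred px",proj("wrist",list(o['eef_pos'][:2])+[.1485],o))
print("jar top",back("wrist",(333,234),.12,o),back("wrist",(330,410),.12,o))
t=cv2.imread("pics/t5.png")[250:330,340:490]; w=cv2.imread("pics/w5.png")[200:440,260:400]
a=cv2.resize(t,(600,320),interpolation=cv2.INTER_CUBIC); b=cv2.resize(w,(187,320),interpolation=cv2.INTER_CUBIC)
cv2.imwrite("pics/c5.png",np.hstack([a,b]))
```

```text
hole [ 0.4826 -0.1158  0.08  ]
tip pred px [318.4254 237.4487]
jar top [ 0.4907 -0.1776  0.12  ] [ 0.484  -0.3246  0.12  ]
```

View pics/c5.png

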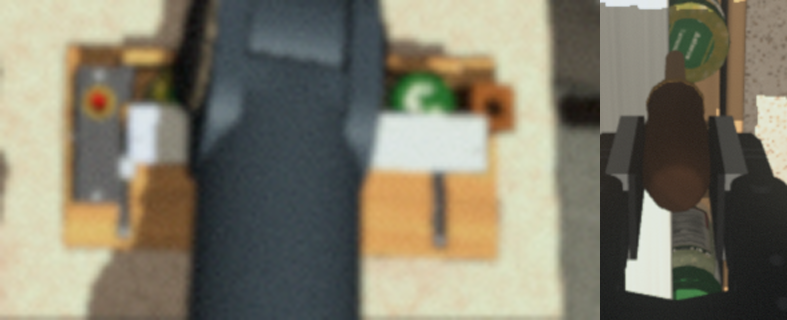

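Run:
```python
from h import *
a=back("top",(364.75,275.5),.08);b=back("top",(464.25,275.75),.08);print(a,b,a-b)
tool([.4834,-.1148,.2395])
```

```text
[ 0.4824 -0.1178  0.08  ] [ 0.4813 -0.4201  0.08  ] [0.0012 0.3023 0.    ]
tcp [ 0.4805 -0.1719  0.2396] toolx 87.75226613244362 tooly -2.2477284299973466 tilt z [-0.0006  0.0002 -1.    ]
delta mm [57.2  0.6  0.1] units [2.29 0.03 0.  ]
```

```bash
python3 -m creep '[{"offset":[0.5,0.03,0],"spin":0,"fingers":10},{"offset":[0.6,0,0],"spin":0,"fingers":10},{"offset":[0.6,0,0],"spin":0,"fingers":10},{"offset":[0.6,0,0],"spin":0,"fingers":10},{"offset":[0,0,0.5],"spin":0,"fingers":10},{"offset":[0,0,0.6],"spin":0,"fingers":10},{"offset":[0,0,0.6],"spin":0,"fingers":10},{"offset":[0,0,0.3],"spin":0,"fingers":10},{"offset":[0,0,0],"spin":0,"fingers":10},{"offset":[0,0,0],"spin":0,"fingers":10}]'
python3 - <<'E'
from h import *
o=ctrl.get_obs(); im=ctrl.snapshot("wrist"); cv2.imwrite("pics/w6.png",cv2.resize(im[150:390,180:460],(700,600),interpolation=cv2.INTER_CUBIC))
p=o['eef_pos']; print(p, proj("wrist",[p[0],p[1],p[2]-.091],o), proj("wrist",[.4826,-.1158,.08],o),proj("wrist",[.4826,-.112,.08],o),R.from_quat(o['tcp_rot']).as_matrix())
E
```

```text
t: 9.88
eef_pos: [0.4839, -0.1159, 0.1899]
tcp_rot: [0.722, 0.692, -0.0, -0.0]
contact_force: [-0.7, -0.3, 0.2]
opening: 0.211
grip_force: 78.5
[ 0.4839 -0.1159  0.1899] [318.3905 237.4957] [316.318  230.1184] [316.0762 224.7053] [[ 0.042   0.9991 -0.0004]
 [ 0.9991 -0.042   0.0003]
 [ 0.0003 -0.0004 -1.    ]]
```

View pics/w6.png

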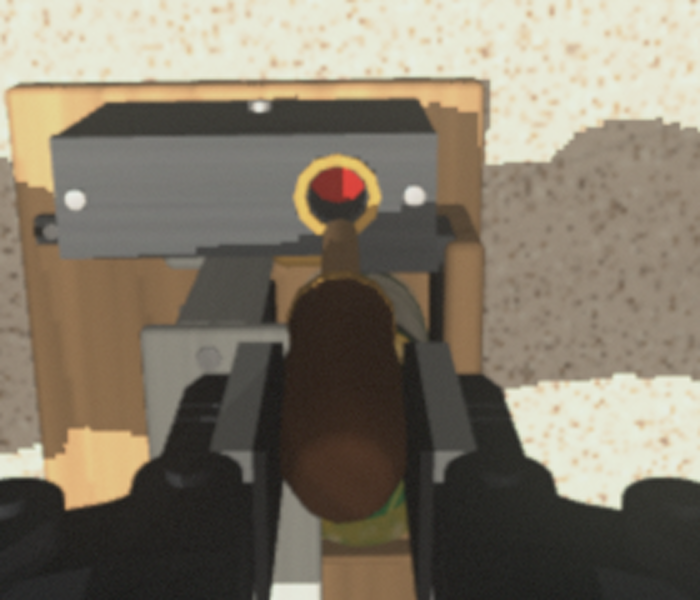

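The ring centre is at crop (338,195) and the dowel tip at about (341,222), so a small shift of +2.5 mm in tool x is needed. Then I insert.

```bash
python3 -m creep '[{"offset":[0.1,-0.05,0],"spin":0,"fingers":10},{"offset":[0,0,0],"spin":0,"fingers":10},{"offset":[0,0,0.2],"spin":0,"fingers":10},{"offset":[0,0,0.2],"spin":0,"fingers":10},{"offset":[0,0,0.25],"spin":0,"fingers":10},{"offset":[0,0,0.25],"spin":0,"fingers":10},{"offset":[0,0,0.25],"spin":0,"fingers":10},{"offset":[0,0,0.25],"spin":0,"fingers":10},{"offset":[0,0,0],"spin":0,"fingers":10},{"offset":[0,0,0],"spin":0,"fingers":10}]'
```

```text
t: 10.77
eef_pos: [0.4824, -0.113, 0.1544]
tcp_rot: [0.721, 0.692, -0.0, -0.001]
contact_force: [-0.8, -0.3, -0.6]
opening: 0.213
grip_force: 78.5
```

```bash
python3 -m creep '[{"offset":[0,0,0.2],"spin":0,"fingers":10},{"offset":[0,0,0.2],"spin":0,"fingers":10},{"offset":[0,0,0.2],"spin":0,"fingers":10},{"offset":[0,0,0.16],"spin":0,"fingers":10},{"offset":[0,0,0.16],"spin":0,"fingers":10},{"offset":[0,0,0],"spin":0,"fingers":10},{"offset":[0,0,0],"spin":0,"fingers":10},{"offset":[0,0,0],"spin":0,"fingers":10},{"offset":[0,0,0],"spin":0,"fingers":10},{"offset":[0,0,0],"spin":0,"fingers":10}]'
python3 - <<'E'
from h import *
o=ctrl.get_obs(); print(o['eef_pos'],o['contact_force'])
im=ctrl.snapshot("wrist"); cv2.imwrite("pics/w7.png",cv2.resize(im[150:390,180:460],(350,300)))
E
```

```text
t: 11.6
eef_pos: [0.4849, -0.1129, 0.1329]
tcp_rot: [0.721, 0.693, 0.002, 0.002]
contact_force: [3.3, 1.6, 4.6]
opening: 0.21
grip_force: 79.1
[ 0.4849 -0.1129  0.1329] [3.2566 1.5675 4.562 ]
```

View pics/w7.png

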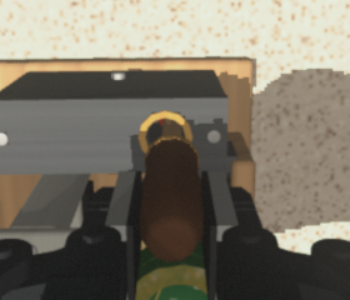

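```bash
python3 -m creep '[{"offset":[0,0,0.04],"spin":0,"fingers":10},{"offset":[0,0,0.04],"spin":0,"fingers":10},{"offset":[0,0,0],"spin":0,"fingers":10},{"offset":[0,0,0],"spin":0,"fingers":10},{"offset":[0,0,0],"spin":0,"fingers":10},{"offset":[0,0,0],"spin":0,"fingers":10},{"offset":[0,0,0],"spin":0,"fingers":10},{"offset":[0,0,0],"spin":0,"fingers":10},{"offset":[0,0,0],"spin":0,"fingers":10},{"offset":[0,0,0],"spin":0,"fingers":10}]'
python3 - <<'E'
from h import *
im=ctrl.snapshot("top"); a=cv2.imread("pics/t5.png")
f=lambda i:cv2.resize(i[255:320,350:480],(390,195),interpolation=cv2.INTER_CUBIC)
cv2.imwrite("pics/t8.png",np.hstack([f(a),f(im)]))
E
```

```text
t: 12.48
eef_pos: [0.485, -0.1129, 0.1318]
tcp_rot: [0.721, 0.692, 0.002, 0.002]
contact_force: [1.7, 1.0, 12.1]
opening: 0.21
grip_force: 80.2
```

View pics/t8.png

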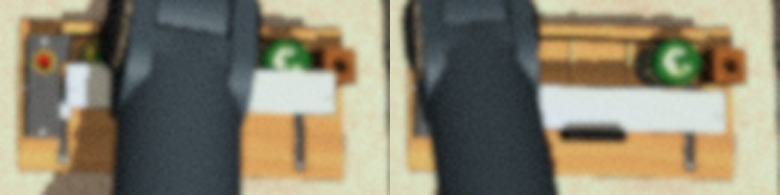

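The latch tripped: the bar has moved out in the right half, and both middle places are empty. I'll lift the dowel and return it.

```bash
python3 -m creep '[{"offset":[0,0,-0.2],"spin":0,"fingers":10},{"offset":[0,0,-0.4],"spin":0,"fingers":10},{"offset":[0,0,-0.6],"spin":0,"fingers":10},{"offset":[0,0,-0.6],"spin":0,"fingers":10},{"offset":[0,0,-0.6],"spin":0,"fingers":10},{"offset":[0,0,-0.6],"spin":0,"fingers":10},{"offset":[0,0,-0.6],"spin":0,"fingers":10},{"offset":[0,0,-0.6],"spin":0,"fingers":10},{"offset":[-0.4,0,0],"spin":0,"fingers":10},{"offset":[-0.8,0,0],"spin":0,"fingers":10}]'
python3 -m creep '[{"offset":[-1,0.03,0],"spin":0,"fingers":10},{"offset":[-1,0.03,0],"spin":0,"fingers":10},{"offset":[-1,0.03,0],"spin":0,"fingers":10},{"offset":[-1,0.03,0],"spin":0,"fingers":10},{"offset":[-1,0.03,0],"spin":0,"fingers":10},{"offset":[-1,0.03,0],"spin":0,"fingers":10},{"offset":[-1,0.03,0],"spin":0,"fingers":10},{"offset":[-0.8,0.03,0],"spin":0,"fingers":10},{"offset":[-0.4,0,0],"spin":0,"fingers":10},{"offset":[0,0,0],"spin":0,"fingers":10}]'
python3 - <<'E'
from h import *
tool([.4776,-.411,.198],-2.37)
E
```

```text
t: 13.37
eef_pos: [0.4806, -0.1416, 0.2348]
tcp_rot: [0.72, 0.694, -0.0, -0.001]
contact_force: [-0.3, 0.5, -1.0]
opening: 0.213
grip_force: 78.6
t: 14.2
eef_pos: [0.4766, -0.351, 0.233]
tcp_rot: [0.723, 0.691, -0.001, -0.002]
contact_force: [-0.3, 0.1, -0.0]
opening: 0.212
grip_force: 78.6
tcp [ 0.4766 -0.351   0.233 ] toolx 87.35388761972504 tooly -2.645953895288764 tilt z [-0.0037  0.0009 -1.    ]
delta mm [-59.9   3.9  35. ] units [-2.4   0.16  1.4 ]
spin units -0.05
```

```bash
python3 -m creep '[{"offset":[-0.6,0.04,0],"spin":0,"fingers":10},{"offset":[-0.8,0.06,0],"spin":0,"fingers":10},{"offset":[-0.7,0.06,0],"spin":0,"fingers":10},{"offset":[-0.3,0,0],"spin":0,"fingers":10},{"offset":[0,0,0.4],"spin":0,"fingers":10},{"offset":[0,0,0.6],"spin":0,"fingers":10},{"offset":[0,0,0.5],"spin":0,"fingers":10},{"offset":[0,0,0.3],"spin":0,"fingers":10},{"offset":[0,0,0],"spin":0,"fingers":10},{"offset":[0,0,0],"spin":0,"fingers":10}]'
python3 - <<'E'
from h import *
tool([.4776,-.411,.111],-2.37); o=ctrl.get_obs()
im=ctrl.snapshot("wrist"); cv2.imwrite("pics/w9.png",cv2.resize(im[150:390,180:460],(700,600),interpolation=cv2.INTER_CUBIC))
p=o['eef_pos']; print(proj("wrist",[p[0],p[1],p[2]-.091],o), proj("wrist",[.4776,-.411,.08],o))
E
```

```text
t: 15.03
eef_pos: [0.4806, -0.4073, 0.1894]
tcp_rot: [0.721, 0.693, 0.0, -0.001]
contact_force: [0.4, 0.3, 0.2]
opening: 0.214
grip_force: 78.5
tcp [ 0.4806 -0.4073  0.1894] toolx 87.709110152451 tooly -2.290847824944075 tilt z [-0.0008  0.001  -1.    ]
delta mm [-3.9 -2.8 78.4] units [-0.15 -0.11  3.14]
spin units 0.01
[318.4508 237.589 ] [314.1838 235.8289]
```

View pics/w9.png

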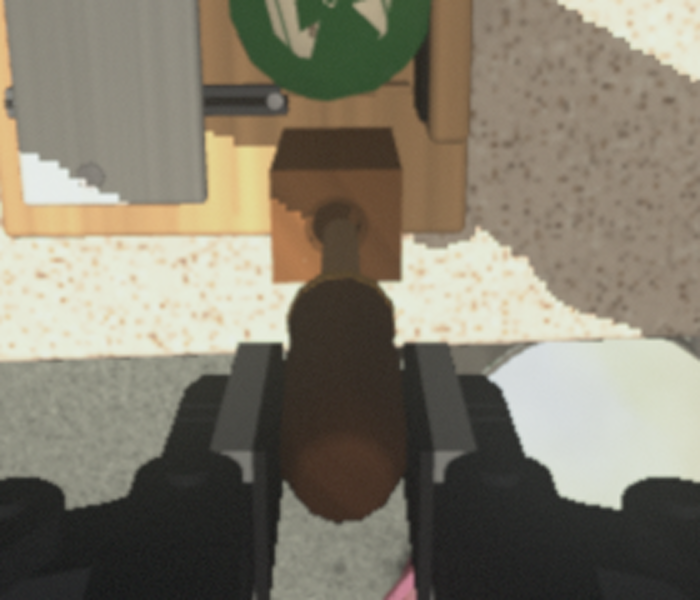

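The parking hole is at crop (337,223) and the tip at (341,221). I'll shift about −4 mm in tool x and −2.5 mm in tool y, then insert.

```bash
python3 -m creep '[{"offset":[-0.17,-0.1,0],"spin":0,"fingers":10},{"offset":[0,0,0],"spin":0,"fingers":10},{"offset":[0,0,0.2],"spin":0,"fingers":10},{"offset":[0,0,0.25],"spin":0,"fingers":10},{"offset":[0,0,0.25],"spin":0,"fingers":10},{"offset":[0,0,0.25],"spin":0,"fingers":10},{"offset":[0,0,0.1],"spin":0,"fingers":10},{"offset":[0,0,0],"spin":0,"fingers":10},{"offset":[0,0,0],"spin":0,"fingers":10},{"offset":[0,0,0],"spin":0,"fingers":10}]'
```

```text
t: 15.92
eef_pos: [0.4781, -0.4124, 0.1639]
tcp_rot: [0.721, 0.692, 0.0, 0.0]
contact_force: [-0.3, -0.7, -1.4]
opening: 0.214
grip_force: 78.5
```

```bash
python3 -m creep '[{"offset":[0,0,0.25],"spin":0,"fingers":10},{"offset":[0,0,0.25],"spin":0,"fingers":10},{"offset":[0,0,0.25],"spin":0,"fingers":10},{"offset":[0,0,0.25],"spin":0,"fingers":10},{"offset":[0,0,0.25],"spin":0,"fingers":10},{"offset":[0,0,0.25],"spin":0,"fingers":10},{"offset":[0,0,0.25],"spin":0,"fingers":10},{"offset":[0,0,0.2],"spin":0,"fingers":10},{"offset":[0,0,0],"spin":0,"fingers":10},{"offset":[0,0,0],"spin":0,"fingers":10}]'
```

```text
t: 16.75
eef_pos: [0.4778, -0.4122, 0.1146]
tcp_rot: [0.721, 0.692, 0.0, -0.0]
contact_force: [0.1, 0.6, -0.6]
opening: 0.215
grip_force: 78.6
```

```bash
python3 -m creep '[{"offset":[0,0,0.1],"spin":0,"fingers":10},{"offset":[0,0,0],"spin":0,"fingers":50},{"offset":[0,0,0],"spin":0,"fingers":50},{"offset":[0,0,0],"spin":0,"fingers":50},{"offset":[0,0,0],"spin":0,"fingers":50},{"offset":[0,0,0],"spin":0,"fingers":50},{"offset":[0,0,-0.5],"spin":0,"fingers":50},{"offset":[0,0,-0.9],"spin":0,"fingers":50},{"offset":[0,0,-1],"spin":0,"fingers":50},{"offset":[0,0,-1],"spin":0,"fingers":50}]'
python3 -m creep '[{"offset":[0,0,-1],"spin":0,"fingers":50},{"offset":[0,0,-0.4],"spin":0,"fingers":50},{"offset":[0.7,-0.35,0],"spin":0,"fingers":50},{"offset":[0.8,-0.4,0],"spin":0,"fingers":50},{"offset":[0.9,-0.5,0],"spin":0,"fingers":50},{"offset":[0.9,-0.5,0],"spin":0,"fingers":50},{"offset":[0.9,-0.5,0],"spin":0,"fingers":50},{"offset":[0.8,-0.4,0],"spin":0,"fingers":50},{"offset":[0.6,-0.3,0],"spin":0,"fingers":50},{"offset":[0.3,-0.15,0],"spin":0,"fingers":50}]'
python3 - <<'E'
from h import *
ctrl.snapshot("top"); o=ctrl.get_obs()
im=ctrl.snapshot("wrist"); cv2.imwrite("pics/w10.png",im)
tool([.4065,-.2613,.135],-2.15)
for q in ("bar_grip","bar_lip","dowel"):print(q,[(round(d['conf'],2),(np.array(d['extent'])*[640,480,640,480]).round().tolist()) for d in ctrl.find_in("wrist",q)][:4])
print(proj("wrist",[.4065,-.2613,.156],o))
E
```

```text
t: 17.58
eef_pos: [0.4779, -0.4122, 0.1992]
tcp_rot: [0.721, 0.692, 0.0, 0.0]
contact_force: [0.0, -0.7, -0.2]
opening: 0.585
grip_force: 0.0
t: 18.42
eef_pos: [0.4056, -0.2596, 0.2325]
tcp_rot: [0.721, 0.693, -0.0, -0.0]
contact_force: [-0.4, -0.4, 0.0]
opening: 0.587
grip_force: 0.0
tcp [ 0.4063 -0.2609  0.2327] toolx 87.73541875433419 tooly -2.2645775862417428 tilt z [ 0.0001 -0.0006 -1.    ]
delta mm [-0.4  0.3 97.7] units [-0.01  0.01  3.91]
spin units -0.02
bar_grip [(0.62, [308.0, 17.0, 397.0, 407.0])]
bar_lip [(0.78, [311.0, 21.0, 401.0, 406.0]), (0.19, [568.0, 116.0, 640.0, 250.0])]
dowel [(0.49, [408.0, 4.0, 428.0, 20.0]), (0.43, [396.0, 390.0, 401.0, 404.0])]
[320.2852 247.1292]
```

View pics/w10.png

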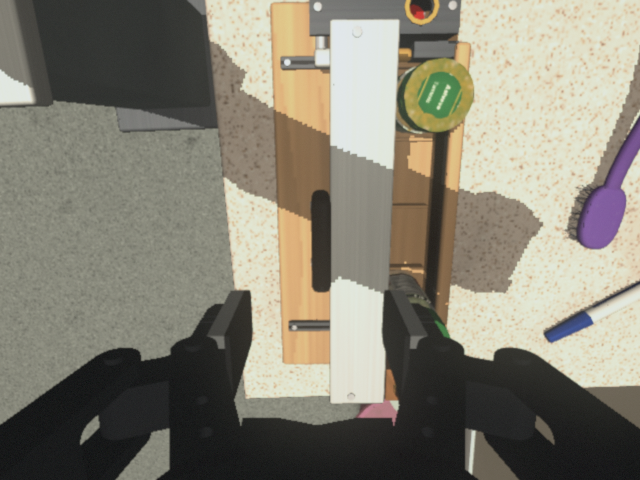

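The pull tab is at (321,241), close to the prediction of (320,247). I'll descend.

```bash
python3 -m creep '[{"offset":[0.1,0.02,0.3],"spin":0,"fingers":50},{"offset":[0,0,0.5],"spin":0,"fingers":50},{"offset":[0,0,0.6],"spin":0,"fingers":50},{"offset":[0,0,0.6],"spin":0,"fingers":50},{"offset":[0,0,0.6],"spin":0,"fingers":50},{"offset":[0,0,0.6],"spin":0,"fingers":50},{"offset":[0,0,0.5],"spin":0,"fingers":50},{"offset":[0,0,0.2],"spin":0,"fingers":50},{"offset":[0,0,0],"spin":0,"fingers":50},{"offset":[0,0,0],"spin":0,"fingers":50}]'
python3 - <<'E'
from h import *
im=ctrl.snapshot("wrist"); cv2.imwrite("pics/w11.png",im)
E
```

```text
t: 19.5
eef_pos: [0.4074, -0.2595, 0.1347]
tcp_rot: [0.722, 0.692, 0.0, -0.0]
contact_force: [-0.1, -0.3, -0.1]
opening: 0.587
grip_force: 0.0
```

View pics/w11.png

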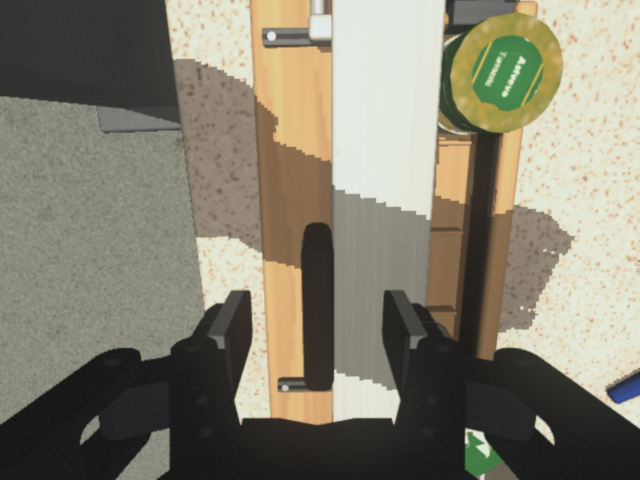

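The tab sits between the fingers, cols 303–333, rows 222–390, with no contact. I'll lower slightly and close.

```bash
python3 -m creep '[{"offset":[0,0,0.15],"spin":0,"fingers":50},{"offset":[0,0,0],"spin":0,"fingers":4},{"offset":[0,0,0],"spin":0,"fingers":4},{"offset":[0,0,0],"spin":0,"fingers":4},{"offset":[0,0,0],"spin":0,"fingers":4},{"offset":[0,0,0],"spin":0,"fingers":4},{"offset":[0,0,0],"spin":0,"fingers":4},{"offset":[0,0,0],"spin":0,"fingers":4},{"offset":[0,0,0],"spin":0,"fingers":4},{"offset":[0,0,0],"spin":0,"fingers":4}]' 60
```

```text
t: 20.38
eef_pos: [0.4073, -0.2595, 0.1317]
tcp_rot: [0.721, 0.693, -0.0, 0.0]
contact_force: [-1.4, 0.8, 6.3]
opening: 0.123
grip_force: 61.2
```

```bash
python3 -m creep '[{"offset":[0,-0.1,0],"spin":0,"fingers":4},{"offset":[0,-0.2,0],"spin":0,"fingers":4},{"offset":[0,-0.2,0],"spin":0,"fingers":4},{"offset":[0,-0.2,0],"spin":0,"fingers":4},{"offset":[0,-0.2,0],"spin":0,"fingers":4},{"offset":[0,-0.2,0],"spin":0,"fingers":4},{"offset":[0,-0.1,0],"spin":0,"fingers":4},{"offset":[0,-0.08,0],"spin":0,"fingers":4},{"offset":[0,0,0],"spin":0,"fingers":4},{"offset":[0,0,0],"spin":0,"fingers":4}]'
```

```text
t: 21.22
eef_pos: [0.377, -0.2585, 0.1317]
tcp_rot: [0.721, 0.693, 0.001, 0.002]
contact_force: [5.6, -1.2, 1.2]
opening: 0.122
grip_force: 60.6
```

```bash
python3 -m creep '[{"offset":[0,-0.06,0],"spin":0,"fingers":4},{"offset":[0,-0.06,0],"spin":0,"fingers":4},{"offset":[0,0,0],"spin":0,"fingers":4},{"offset":[0,0,0],"spin":0,"fingers":4},{"offset":[0,0,0],"spin":0,"fingers":4},{"offset":[0,0.06,0],"spin":0,"fingers":4},{"offset":[0,0.04,0],"spin":0,"fingers":4},{"offset":[0,0,0],"spin":0,"fingers":4},{"offset":[0,0,0],"spin":0,"fingers":4},{"offset":[0,0,0],"spin":0,"fingers":4}]'
python3 -m creep '[{"offset":[0,0,0],"spin":0,"fingers":50},{"offset":[0,0,0],"spin":0,"fingers":50},{"offset":[0,0,0],"spin":0,"fingers":50},{"offset":[0,0,0],"spin":0,"fingers":50},{"offset":[0,0,0],"spin":0,"fingers":50},{"offset":[0,0,-0.5],"spin":0,"fingers":50},{"offset":[0,0,-0.9],"spin":0,"fingers":50},{"offset":[0,0,-0.9],"spin":0,"fingers":50},{"offset":[0,0,-0.9],"spin":0,"fingers":50},{"offset":[0,0,-0.8],"spin":0,"fingers":50}]'
python3 - <<'E'
from h import *
ctrl.snapshot("top")
print([(round(d['conf'],2),(np.array(d['extent'])*[640,480,640,480]).round().tolist()) for d in ctrl.find_in("top","bar_lip")])
o=ctrl.get_obs(); im=ctrl.snapshot("wrist"); cv2.imwrite("pics/w12.png",im); print(o['eef_pos'])
for q in ("jar_a","bar_lip"):print(q,[(round(d['conf'],2),(np.array(d['extent'])*[640,480,640,480]).round().tolist()) for d in ctrl.find_in("wrist",q)][:4])
r=R.from_euler('z',-.0375)
for s in (0,.044,.05): print(s,[proj("wrist",r.apply([x-s,0,.129])+[.4325,-.2623,0],o) for x in (0,.041)])
hsv=cv2.cvtColor(im,cv2.COLOR_BGR2HSV); print(im[150:151,230:420:6].mean(2).round())
tool([.4794,-.3525,.25],-2.15)
E
```

```text
t: 22.05
eef_pos: [0.377, -0.2586, 0.1317]
tcp_rot: [0.721, 0.693, 0.001, 0.003]
contact_force: [7.0, -1.4, -0.0]
opening: 0.122
grip_force: 60.7
t: 22.88
eef_pos: [0.3744, -0.2579, 0.2324]
tcp_rot: [0.722, 0.692, -0.0, 0.0]
contact_force: [0.2, -0.3, -0.8]
opening: 0.586
grip_force: 0.0
[]
[ 0.3763 -0.259   0.2342]
jar_a [(0.63, [408.0, 55.0, 518.0, 130.0]), (0.55, [401.0, 267.0, 487.0, 357.0]), (0.22, [306.0, 5.0, 397.0, 401.0]), (0.22, [306.0, 2.0, 506.0, 401.0])]
bar_lip [(0.63, [303.0, 4.0, 395.0, 402.0])]
0 [array([401.1785, 232.4858]), array([462.074 , 232.1075])]
0.044 [array([335.7483, 232.8922]), array([396.72  , 232.5135])]
0.05 [array([326.8197, 232.9477]), array([387.8017, 232.5689])]
[[127. 145. 128. 142. 135. 123. 132. 123. 136. 132. 134. 135. 134. 109.
  106. 106. 108. 144. 147. 146. 141. 144. 146. 142. 141. 227. 228. 118.
  112. 138. 193. 193.]]
tcp [ 0.3739 -0.2577  0.2303] toolx 87.63270548769246 tooly -2.367236012636058 tilt z [-0.0014  0.0008 -1.    ]
delta mm [-90.4 109.3 -19.9] units [-3.61  4.37 -0.8 ]
spin units -0.04
```

```bash
python3 -m creep '[{"offset":[-0.4,0.4,-0.2],"spin":0,"fingers":70},{"offset":[-0.7,0.8,-0.3],"spin":0,"fingers":70},{"offset":[-0.7,0.9,-0.3],"spin":0,"fingers":70},{"offset":[-0.7,0.9,0],"spin":0,"fingers":70},{"offset":[-0.7,0.9,0],"spin":0,"fingers":70},{"offset":[-0.4,0.6,0],"spin":0,"fingers":70},{"offset":[0,0,0],"spin":0,"fingers":70},{"offset":[0,0,0],"spin":0,"fingers":70},{"offset":[0,0,0],"spin":0,"fingers":70},{"offset":[0,0,0],"spin":0,"fingers":70}]'
python3 - <<'E'
from h import *
o=ctrl.get_obs(); im=ctrl.snapshot("wrist"); cv2.imwrite("pics/w13.png",im); print(o['eef_pos'])
for d in ctrl.regions_of("wrist","jar_a"):
    m=d['region']; ys,xs=np.nonzero(m); print(round(d['conf'],2),(np.array(d['extent'])*[640,480,640,480]).round(),m.sum())
hsv=cv2.cvtColor(im,cv2.COLOR_BGR2HSV); g=((hsv[...,0]>45)&(hsv[...,0]<90)&(hsv[...,1]>90)).astype(np.uint8)
n,l,s,c=cv2.connectedComponentsWithStats(g)
for i in range(1,n):
    if s[i,4]>300: print(s[i],c[i])
print(proj("wrist",[.482,-.352,.12],o))
for dx in(-.0225,.0225):print(proj("wrist",[.482+dx,-.352,.12],o),proj("wrist",[.482,-.352+dx,.12],o))
E
```

```text
t: 23.97
eef_pos: [0.4824, -0.3517, 0.2506]
tcp_rot: [0.721, 0.693, -0.0, -0.001]
contact_force: [0.1, -0.6, 0.1]
opening: 0.818
grip_force: 0.0
[ 0.4824 -0.3517  0.2506]
0.82 [285.   0. 335.  25.] 1058
0.64 [285. 175. 343. 255.] 3626
0.54 [121.   3. 240. 284.] 21797
[ 285  190   59   62 1865] [314.1576 221.9893]
[317.8736 223.7333]
[287.2209 224.9638] [319.103  253.0086]
[348.5856 222.5004] [316.5925 193.2272]
```

Numerically, the lid centre is at about (.4795, −.350), so I'll descend over it.

```bash
python3 -m creep '[{"offset":[0.07,-0.1,0.3],"spin":0,"fingers":62},{"offset":[0,0,0.7],"spin":0,"fingers":62},{"offset":[0,0,0.8],"spin":0,"fingers":62},{"offset":[0,0,0.8],"spin":0,"fingers":62},{"offset":[0,0,0.8],"spin":0,"fingers":62},{"offset":[0,0,0.8],"spin":0,"fingers":62},{"offset":[0,0,0.8],"spin":0,"fingers":62},{"offset":[0,0,0.7],"spin":0,"fingers":62},{"offset":[0,0,0.4],"spin":0,"fingers":62},{"offset":[0,0,0],"spin":0,"fingers":62}]'
python3 -m creep '[{"offset":[0,0,0.2],"spin":0,"fingers":62},{"offset":[0,0,0.2],"spin":0,"fingers":62},{"offset":[0,0,0.2],"spin":0,"fingers":62},{"offset":[0,0,0.2],"spin":0,"fingers":62},{"offset":[0,0,0.15],"spin":0,"fingers":62},{"offset":[0,0,0],"spin":0,"fingers":62},{"offset":[0,0,0],"spin":0,"fingers":62},{"offset":[0,0,0],"spin":0,"fingers":62},{"offset":[0,0,0],"spin":0,"fingers":62},{"offset":[0,0,0],"spin":0,"fingers":62}]'
```

```text
t: 24.9
eef_pos: [0.479, -0.3496, 0.0963]
tcp_rot: [0.721, 0.692, -0.001, -0.002]
contact_force: [-0.2, 0.7, 0.2]
opening: 0.724
grip_force: 0.0
t: 25.73
eef_pos: [0.4811, -0.3508, 0.0752]
tcp_rot: [0.722, 0.692, 0.0, 0.0]
contact_force: [-0.2, -0.0, -0.3]
opening: 0.729
grip_force: 0.0
```

```bash
python3 -m creep '[{"offset":[0,0,0.1],"spin":0,"fingers":30},{"offset":[0,0,0],"spin":0,"fingers":30},{"offset":[0,0,0],"spin":0,"fingers":30},{"offset":[0,0,0],"spin":0,"fingers":30},{"offset":[0,0,0],"spin":0,"fingers":30},{"offset":[0,0,0],"spin":0,"fingers":30},{"offset":[0,0,0],"spin":0,"fingers":30},{"offset":[0,0,0],"spin":0,"fingers":30},{"offset":[0,0,0],"spin":0,"fingers":30},{"offset":[0,0,0],"spin":0,"fingers":30}]' 40
```

```text
t: 26.57
eef_pos: [0.4809, -0.3507, 0.0725]
tcp_rot: [0.721, 0.692, -0.0, 0.0]
contact_force: [-1.5, -0.1, 1.3]
opening: 0.518
grip_force: 40.9
```

```bash
python3 -m creep '[{"offset":[0,0,-0.2],"spin":0,"fingers":30},{"offset":[0,0,-0.5],"spin":0,"fingers":30},{"offset":[0,0,-0.7],"spin":0,"fingers":30},{"offset":[0,0,-0.8],"spin":0,"fingers":30},{"offset":[0,0,-0.8],"spin":0,"fingers":30},{"offset":[0,0,-0.8],"spin":0,"fingers":30},{"offset":[0,0,-0.8],"spin":0,"fingers":30},{"offset":[0,0,-0.8],"spin":0,"fingers":30},{"offset":[0,0,-0.5],"spin":0,"fingers":30},{"offset":[0,0,-0.2],"spin":0,"fingers":30}]'
cat > tray.py <<'E'
from h import *
def tray():
    im=ctrl.snapshot("top"); b=None
    for d in ctrl.regions_of("top","tray"):
        e=np.array(d['extent'])*[640,480,640,480]; print(round(d['conf'],2),e.round())
    # brown colour segmentation, left part
    hsv=cv2.cvtColor(im,cv2.COLOR_BGR2HSV); m=((hsv[...,0]<20)&(hsv[...,1]>120)&(hsv[...,2]<215)).astype(np.uint8); m[:,330:]=0
    m=cv2.morphologyEx(m,cv2.MORPH_CLOSE,np.ones((5,5)))
    n,l,s,c=cv2.connectedComponentsWithStats(m); i=1+s[1:,4].argmax(); print(s[i],c[i])
    cs,_=cv2.findContours((l==i).astype(np.uint8),cv2.RETR_EXTERNAL,cv2.CHAIN_APPROX_NONE); 
    P=np.array([back("top",p,.056)[:2] for p in cs[0][:,0]]).astype(np.float32)
    (cx,cy),(w,h),a=cv2.minAreaRect(P*1000); print("rect mm",cx,cy,w,h,a)
if __name__=="__main__": tray(); tool([.45,.1,.23])
E
python3 tray.py
```

```text
t: 27.4
eef_pos: [0.4821, -0.3511, 0.2279]
tcp_rot: [0.721, 0.692, 0.001, 0.002]
contact_force: [0.0, 0.3, -2.2]
opening: 0.517
grip_force: 41.0
0.72 [207. 270. 291. 307.]
[  85  215  105   41 1944] [139.5736 228.3225]
rect mm 612.5498657226562 598.9259033203125 330.953369140625 127.25377655029297 89.85582733154297
tcp [ 0.4813 -0.3508  0.2259] toolx 87.64743746714856 tooly -2.352459293154971 tilt z [ 0.0016 -0.0012 -1.    ]
delta mm [449.1 -49.8  -4.6] units [17.97 -1.99 -0.19]
```

```bash
sed -i 's/^    # brown.*/    d=ctrl.regions_of("top","tray")[0]; l=d["region"]; i=True/; /hsv=cv2/d; /morphologyEx/d; /connectedComp/d' tray.py
python3 -m creep '[{"offset":[0.5,-0.05,0],"spin":0,"fingers":30},{"offset":[0.9,-0.1,0],"spin":0,"fingers":30},{"offset":[1,-0.1,0],"spin":0,"fingers":30},{"offset":[1,-0.1,0],"spin":0,"fingers":30},{"offset":[1,-0.1,0],"spin":0,"fingers":30},{"offset":[1,-0.1,0],"spin":0,"fingers":30},{"offset":[1,-0.1,0],"spin":0,"fingers":30},{"offset":[1,-0.1,0],"spin":0,"fingers":30},{"offset":[1,-0.1,0],"spin":0,"fingers":30},{"offset":[1,-0.1,0],"spin":0,"fingers":30}]'
python3 -m creep '[{"offset":[1,-0.1,0],"spin":0,"fingers":30},{"offset":[1,-0.1,0],"spin":0,"fingers":30},{"offset":[1,-0.1,0],"spin":0,"fingers":30},{"offset":[1,-0.1,0],"spin":0,"fingers":30},{"offset":[1,-0.1,0],"spin":0,"fingers":30},{"offset":[1,-0.1,0],"spin":0,"fingers":30},{"offset":[0.9,-0.1,0],"spin":0,"fingers":30},{"offset":[0.7,0,0],"spin":0,"fingers":30},{"offset":[0.5,0,0],"spin":0,"fingers":30},{"offset":[0,0,0],"spin":0,"fingers":30}]'
cat > wt.py <<'E'
from h import *
from tray import tray
o=ctrl.get_obs(); im=ctrl.snapshot("wrist"); cv2.imwrite(f"pics/wt{o['t']:.0f}.png",im)
print(o['eef_pos'],o['opening'],o['grip_force'])
for d in ctrl.regions_of("wrist","tray")[:3]:
    m=d['region'].astype(np.uint8); print(round(d['conf'],2),(np.array(d['extent'])*[640,480,640,480]).round(),m.sum())
    cs,_=cv2.findContours(m,cv2.RETR_EXTERNAL,cv2.CHAIN_APPROX_NONE); c=max(cs,key=cv2.contourArea)
    P=np.array([back("wrist",p,.056,o)[:2] for p in c[:,0]]).astype(np.float32)*1000
    (cx,cy),(w,h),a=cv2.minAreaRect(P); print("wrist rect mm",cx,cy,w,h,a, cv2.boxPoints(((cx,cy),(w,h),a)).round().tolist())
try: tray()
except Exception as e: print(e)
E
python3 wt.py
```

```text
t: 28.33
eef_pos: [0.4652, -0.1126, 0.2234]
tcp_rot: [0.721, 0.693, -0.001, -0.001]
contact_force: [-0.1, -0.2, -1.5]
opening: 0.521
grip_force: 41.0
t: 29.17
eef_pos: [0.4559, 0.0917, 0.2239]
tcp_rot: [0.719, 0.695, -0.0, -0.001]
contact_force: [-0.5, 1.2, -0.8]
opening: 0.514
grip_force: 41.0
[0.4559 0.0917 0.2239] 0.5138418086445442 40.96915994770825
0.6 [224.   3. 345. 194.] 16802
wrist rect mm 429.4525451660156 184.71932983398438 142.55442810058594 68.8492202758789 77.51939392089844 [[380.0, 123.0], [448.0, 108.0], [478.0, 247.0], [411.0, 262.0]]
0.78 [205. 271. 270. 306.]
rect mm 448.2825927734375 264.7501525878906 193.18373107910156 65.48735046386719 78.80663299560547
```

Run:
```python
from h import *
o=ctrl.get_obs(); im=ctrl.snapshot("wrist"); d=ctrl.regions_of("wrist","tray")[0]
hsv=cv2.cvtColor(im,cv2.COLOR_BGR2HSV); m=d['region']; print("med",np.median(hsv[m],0))
k=((hsv[...,0]<16)&(hsv[...,1]>110)).astype(np.uint8); roi=np.zeros_like(k); roi[0:225,200:370]=1
k=cv2.morphologyEx(k*roi,cv2.MORPH_OPEN,np.ones((3,3))); n,l,s,c=cv2.connectedComponentsWithStats(k)
i=1+s[1:,4].argmax(); print(s[i]); cs,_=cv2.findContours((l==i).astype(np.uint8),cv2.RETR_EXTERNAL,cv2.CHAIN_APPROX_NONE)
c=max(cs,key=cv2.contourArea); P=np.array([back("wrist",p,.056,o)[:2] for p in c[:,0]]).astype(np.float32)*1000
r=cv2.minAreaRect(P); print(r,cv2.boxPoints(r).round().tolist())
# along-tray brightness profile: sample at tray centreline top
e=np.array([.414,.1155]);u=np.array([.216,.976]);v=np.array([.976,-.216])
for off in (0,.015):
    print([int(im[tuple(np.round(proj("wrist",[*(e+u*t+v*off),.048],o)).astype(int)[::-1])].mean()) for t in np.arange(-.012,.12,.003)])
```

```text
med [ 13. 138. 175.]
[  224     0   111   185 13089]
((429.2474060058594, 182.95506286621094), (134.7920379638672, 65.99759674072266), 77.70604705810547) [[383.0, 124.0], [447.0, 110.0], [476.0, 242.0], [411.0, 256.0]]
[226, 226, 225, 224, 176, 135, 97, 66, 132, 133, 137, 135, 136, 134, 135, 132, 134, 131, 131, 132, 129, 132, 129, 131, 80, 140, 144, 135, 137, 137, 137, 138, 137, 137, 136, 136, 136, 135, 136, 134, 139, 138, 78, 52]
[219, 223, 223, 223, 170, 133, 93, 63, 135, 136, 134, 135, 132, 134, 132, 132, 132, 130, 130, 131, 131, 129, 130, 127, 97, 132, 142, 130, 125, 126, 126, 126, 124, 124, 123, 124, 128, 129, 126, 129, 129, 127, 75, 50]
```

```bash
python3 -m creep '[{"offset":[0.3,-0.2,0],"spin":0,"fingers":30},{"offset":[0.4,-0.3,0],"spin":0,"fingers":30},{"offset":[0.5,-0.3,0],"spin":0,"fingers":30},{"offset":[0.5,-0.3,0],"spin":0,"fingers":30},{"offset":[0.3,-0.2,0],"spin":0,"fingers":30},{"offset":[0.2,-0.1,0],"spin":0,"fingers":30},{"offset":[0,0,0],"spin":0,"fingers":30},{"offset":[0,0,0],"spin":0,"fingers":30},{"offset":[0,0,0],"spin":0,"fingers":30},{"offset":[0,0,0],"spin":0,"fingers":30}]'
python3 - <<'E'
from h import *
tool([.422,.149,.0655])
E
```

```text
t: 30.35
eef_pos: [0.4254, 0.1438, 0.2248]
tcp_rot: [0.722, 0.692, -0.0, 0.0]
contact_force: [-0.4, 0.1, -2.2]
opening: 0.523
grip_force: 41.0
tcp [0.4254 0.1438 0.2248] toolx 87.56109277533689 tooly -2.438908295338754 tilt z [-0.0001 -0.0002 -1.    ]
delta mm [  5.1  -3.6 159.3] units [ 0.2  -0.14  6.37]
```

```bash
python3 -m creep '[{"offset":[0.2,-0.14,0.3],"spin":0,"fingers":30},{"offset":[0,0,0.6],"spin":0,"fingers":30},{"offset":[0,0,0.7],"spin":0,"fingers":30},{"offset":[0,0,0.7],"spin":0,"fingers":30},{"offset":[0,0,0.7],"spin":0,"fingers":30},{"offset":[0,0,0.7],"spin":0,"fingers":30},{"offset":[0,0,0.3],"spin":0,"fingers":30},{"offset":[0,0,0.2],"spin":0,"fingers":30},{"offset":[0,0,0.2],"spin":0,"fingers":30},{"offset":[0,0,0],"spin":0,"fingers":30}]'
python3 - <<'E'
from h import *
tool([.422,.149,.0655])
E
```

```text
t: 31.18
eef_pos: [0.4216, 0.1497, 0.1145]
tcp_rot: [0.721, 0.692, -0.0, -0.0]
contact_force: [0.2, -0.3, -2.5]
opening: 0.515
grip_force: 41.0
tcp [0.4216 0.1497 0.1145] toolx 87.64379550879369 tooly -2.3562059805272657 tilt z [-0.0005 -0.     -1.    ]
delta mm [-0.7  0.5 49. ] units [-0.03  0.02  1.96]
```

```bash
python3 -m creep '[{"offset":[0,0,0.1],"spin":0,"fingers":30},{"offset":[0,0,0.1],"spin":0,"fingers":30},{"offset":[0,0,0.15],"spin":0,"fingers":30},{"offset":[0,0,0.15],"spin":0,"fingers":30},{"offset":[0,0,0.15],"spin":0,"fingers":30},{"offset":[0,0,0.15],"spin":0,"fingers":30},{"offset":[0,0,0],"spin":0,"fingers":30},{"offset":[0,0,0],"spin":0,"fingers":30},{"offset":[0,0,0],"spin":0,"fingers":30},{"offset":[0,0,0],"spin":0,"fingers":30}]'
python3 -m creep '[{"offset":[0,0,0.2],"spin":0,"fingers":30},{"offset":[0,0,0.2],"spin":0,"fingers":30},{"offset":[0,0,0.2],"spin":0,"fingers":30},{"offset":[0,0,0.2],"spin":0,"fingers":30},{"offset":[0,0,0.2],"spin":0,"fingers":30},{"offset":[0,0,0.1],"spin":0,"fingers":30},{"offset":[0,0,0],"spin":0,"fingers":30},{"offset":[0,0,0],"spin":0,"fingers":30},{"offset":[0,0,0],"spin":0,"fingers":30},{"offset":[0,0,0],"spin":0,"fingers":30}]'
```

```text
t: 32.02
eef_pos: [0.4219, 0.1498, 0.095]
tcp_rot: [0.721, 0.692, 0.0, 0.0]
contact_force: [0.3, -0.5, -0.3]
opening: 0.519
grip_force: 41.0
t: 32.85
eef_pos: [0.422, 0.1498, 0.0676]
tcp_rot: [0.722, 0.692, 0.0, 0.0]
contact_force: [0.2, 0.3, -1.6]
opening: 0.518
grip_force: 41.0
```

```bash
python3 -m creep '[{"offset":[0,0,0.08],"spin":0,"fingers":30},{"offset":[0,0,0],"spin":0,"fingers":60},{"offset":[0,0,0],"spin":0,"fingers":60},{"offset":[0,0,0],"spin":0,"fingers":60},{"offset":[0,0,0],"spin":0,"fingers":60},{"offset":[0,0,-0.2],"spin":0,"fingers":60},{"offset":[0,0,-0.5],"spin":0,"fingers":60},{"offset":[0,0,-0.8],"spin":0,"fingers":60},{"offset":[0,0,-1],"spin":0,"fingers":60},{"offset":[0,0,-1],"spin":0,"fingers":60}]'
python3 -m creep '[{"offset":[0,0,-1],"spin":0,"fingers":60},{"offset":[0,0,-1],"spin":0,"fingers":60},{"offset":[0,0,-0.6],"spin":0,"fingers":60},{"offset":[-0.7,0.1,0],"spin":0,"fingers":60},{"offset":[-1,0.1,0],"spin":0,"fingers":60},{"offset":[-1,0.1,0],"spin":0,"fingers":60},{"offset":[-1,0.1,0],"spin":0,"fingers":60},{"offset":[-1,0.1,0],"spin":0,"fingers":60},{"offset":[-1,0.2,0],"spin":0,"fingers":60},{"offset":[-1,0.2,0],"spin":0,"fingers":60}]'
python3 - <<'E'
from h import *
o=ctrl.get_obs(); im=ctrl.snapshot("top"); 
for q in("jar_a","tray"): print(q,[(round(d['conf'],2),(np.array(d['extent'])*[640,480,640,480]).round().tolist()) for d in ctrl.find_in("top",q)])
print("expect lid",proj("top",[.422,.149,.112]),proj("top",[.422,.149,.006]))
tool([.484,-.177,.24],-2.2)
E
```

```text
t: 33.68
eef_pos: [0.4212, 0.1497, 0.1539]
tcp_rot: [0.721, 0.693, -0.0, -0.0]
contact_force: [0.3, -0.9, 0.4]
opening: 0.705
grip_force: 0.0
t: 34.52
eef_pos: [0.4371, -0.0197, 0.2184]
tcp_rot: [0.721, 0.693, 0.0, 0.0]
contact_force: [0.0, -0.7, 0.6]
opening: 0.703
grip_force: 0.0
jar_a [(0.76, [269.0, 287.0, 286.0, 303.0]), (0.73, [374.0, 266.0, 392.0, 283.0]), (0.43, [303.0, 281.0, 318.0, 299.0])]
tray [(0.67, [208.0, 270.0, 292.0, 309.0]), (0.43, [358.0, 262.0, 467.0, 316.0])]
expect lid [275.8521 295.418 ] [279.46   295.9365]
tcp [ 0.4373 -0.0203  0.2181] toolx 87.40595705494559 tooly -2.5940423361212854 tilt z [ 0.0001 -0.0001 -1.    ]
delta mm [-154.5   53.7  -21.9] units [-6.18  2.15 -0.87]
spin units -0.07
```

```bash
python3 -m creep '[{"offset":[-0.8,0.3,-0.2],"spin":0,"fingers":62},{"offset":[-1,0.35,-0.3],"spin":0,"fingers":62},{"offset":[-1,0.35,-0.3],"spin":0,"fingers":62},{"offset":[-1,0.35,0],"spin":0,"fingers":62},{"offset":[-0.9,0.3,0],"spin":0,"fingers":62},{"offset":[-0.7,0.25,0],"spin":0,"fingers":62},{"offset":[-0.5,0.2,0],"spin":0,"fingers":62},{"offset":[-0.25,0.05,0],"spin":0,"fingers":62},{"offset":[0,0,0],"spin":0,"fingers":62},{"offset":[0,0,0],"spin":0,"fingers":62}]'
python3 - <<'E'
from h import *
o=ctrl.get_obs(); im=ctrl.snapshot("wrist"); cv2.imwrite("pics/w14.png",im)
for d in ctrl.regions_of("wrist","jar_a"):
    m=d['region']; print(round(d['conf'],2),(np.array(d['extent'])*[640,480,640,480]).round(),m.sum())
hsv=cv2.cvtColor(im,cv2.COLOR_BGR2HSV); g=((hsv[...,0]>22)&(hsv[...,0]<90)&(hsv[...,1]>100)).astype(np.uint8)
n,l,s,c=cv2.connectedComponentsWithStats(g)
for i in range(1,n):
    if s[i,4]>300: print(s[i],c[i])
print(proj("wrist",[.488,-.177,.12],o)); tool([.488,-.177,.0725],-2.2)
for dx in(-.0225,.0225):print(proj("wrist",[.488+dx,-.177,.12],o),proj("wrist",[.488,-.177+dx,.12],o))
E
```

```text
t: 35.5
eef_pos: [0.4846, -0.173, 0.2379]
tcp_rot: [0.721, 0.693, 0.0, -0.0]
contact_force: [-0.8, 0.4, -1.6]
opening: 0.726
grip_force: 0.0
0.96 [287. 180. 349. 257.] 3941
0.69 [145.   0. 243.  55.] 3630
0.66 [271.   0. 333.  44.] 2081
0.49 [478.  42. 587. 333.] 8503
[296 124  31  32 335] [310.6716 139.9493]
[ 288  199   62   61 1814] [317.7023 228.5761]
[323.3068 232.769 ]
tcp [ 0.4846 -0.1727  0.238 ] toolx 87.7806430296208 tooly -2.219353526189713 tilt z [-0.0001  0.0005 -1.    ]
delta mm [ -4.2   3.6 165.5] units [-0.17  0.14  6.62]
spin units -0.0
[291.4164 234.0157] [324.4362 263.0062]
[355.2539 231.5201] [322.1279 201.2088]
```

```bash
python3 -m creep '[{"offset":[-0.05,0,0.3],"spin":0,"fingers":62},{"offset":[0,0,0.7],"spin":0,"fingers":62},{"offset":[0,0,0.8],"spin":0,"fingers":62},{"offset":[0,0,0.8],"spin":0,"fingers":62},{"offset":[0,0,0.8],"spin":0,"fingers":62},{"offset":[0,0,0.8],"spin":0,"fingers":62},{"offset":[0,0,0.8],"spin":0,"fingers":62},{"offset":[0,0,0.5],"spin":0,"fingers":62},{"offset":[0,0,0.2],"spin":0,"fingers":62},{"offset":[0,0,0],"spin":0,"fingers":62}]'
python3 -m creep '[{"offset":[0,0,0.2],"spin":0,"fingers":62},{"offset":[0,0,0.2],"spin":0,"fingers":62},{"offset":[0,0,0.2],"spin":0,"fingers":62},{"offset":[0,0,0.2],"spin":0,"fingers":62},{"offset":[0,0,0.15],"spin":0,"fingers":62},{"offset":[0,0,0],"spin":0,"fingers":62},{"offset":[0,0,0],"spin":0,"fingers":62},{"offset":[0,0,0],"spin":0,"fingers":62},{"offset":[0,0,0],"spin":0,"fingers":62},{"offset":[0,0,0],"spin":0,"fingers":62}]'
python3 -m creep '[{"offset":[0,0,0],"spin":0,"fingers":30},{"offset":[0,0,0],"spin":0,"fingers":30},{"offset":[0,0,0],"spin":0,"fingers":30},{"offset":[0,0,0],"spin":0,"fingers":30},{"offset":[0,0,0],"spin":0,"fingers":30},{"offset":[0,0,0],"spin":0,"fingers":30},{"offset":[0,0,0],"spin":0,"fingers":30},{"offset":[0,0,0],"spin":0,"fingers":30},{"offset":[0,0,0],"spin":0,"fingers":30},{"offset":[0,0,0],"spin":0,"fingers":30}]' 40
```

```text
t: 36.43
eef_pos: [0.4836, -0.1749, 0.0941]
tcp_rot: [0.721, 0.693, -0.001, -0.001]
contact_force: [-0.2, 0.3, -0.2]
opening: 0.728
grip_force: 0.0
t: 37.27
eef_pos: [0.4849, -0.1758, 0.0719]
tcp_rot: [0.722, 0.692, 0.0, 0.0]
contact_force: [0.2, -0.4, -0.9]
opening: 0.724
grip_force: 0.0
t: 38.1
eef_pos: [0.4851, -0.1758, 0.072]
tcp_rot: [0.721, 0.692, 0.0, 0.0]
contact_force: [1.1, 0.2, 6.5]
opening: 0.521
grip_force: 40.8
```

```bash
python3 -m creep '[{"offset":[0,0,-0.2],"spin":0,"fingers":30},{"offset":[0,0,-0.5],"spin":0,"fingers":30},{"offset":[0,0,-0.8],"spin":0,"fingers":30},{"offset":[0,0,-0.9],"spin":0,"fingers":30},{"offset":[0,0,-0.9],"spin":0,"fingers":30},{"offset":[0,0,-0.9],"spin":0,"fingers":30},{"offset":[0,0,-0.9],"spin":0,"fingers":30},{"offset":[0.3,0,-0.9],"spin":0,"fingers":30},{"offset":[0.8,-0.1,0],"spin":0,"fingers":30},{"offset":[1,-0.1,0],"spin":0,"fingers":30}]'
python3 -m creep '[{"offset":[1,-0.1,0],"spin":0,"fingers":30},{"offset":[1,-0.1,0],"spin":0,"fingers":30},{"offset":[1,-0.1,0],"spin":0,"fingers":30},{"offset":[1,-0.1,0],"spin":0,"fingers":30},{"offset":[1,-0.1,0],"spin":0,"fingers":30},{"offset":[1,-0.1,0],"spin":0,"fingers":30},{"offset":[1,0,0],"spin":0,"fingers":30},{"offset":[1,0,0],"spin":0,"fingers":30},{"offset":[1,0,0],"spin":0,"fingers":30},{"offset":[1,0,0],"spin":0,"fingers":30}]'
python3 wt.py
```

```text
t: 38.93
eef_pos: [0.4817, -0.1243, 0.2225]
tcp_rot: [0.723, 0.691, 0.0, 0.001]
contact_force: [-1.0, 1.0, -2.1]
opening: 0.518
grip_force: 41.2
t: 39.77
eef_pos: [0.4761, 0.1281, 0.221]
tcp_rot: [0.722, 0.692, -0.001, -0.0]
contact_force: [-0.0, 0.3, -1.3]
opening: 0.515
grip_force: 41.2
[0.4761 0.1281 0.221 ] 0.5151645243323597 41.15895140916109
0.9 [205.   2. 324. 239.] 16621
wrist rect mm 433.9908752441406 202.9569091796875 177.6024627685547 68.46537780761719 77.61726379394531 [[382.0, 124.0], [448.0, 109.0], [486.0, 282.0], [420.0, 297.0]]
0.28 [588. 271. 639. 372.] 3059
wrist rect mm 731.9708862304688 18.223312377929688 43.671504974365234 100.90096282958984 9.842935562133789 [[702.0, 64.0], [719.0, -35.0], [762.0, -28.0], [745.0, 72.0]]
0.58 [209. 272. 255. 305.]
rect mm 452.46722412109375 285.2370300292969 150.64210510253906 64.68070220947266 76.13639831542969
```

```bash
python3 -m creep '[{"offset":[0.6,-0.13,0],"spin":0,"fingers":30},{"offset":[0.9,-0.2,0],"spin":0,"fingers":30},{"offset":[0.9,-0.2,0],"spin":0,"fingers":30},{"offset":[0.9,-0.2,0],"spin":0,"fingers":30},{"offset":[0.8,-0.2,0],"spin":0,"fingers":30},{"offset":[0.6,-0.2,0],"spin":0,"fingers":30},{"offset":[0.4,-0.1,0],"spin":0,"fingers":30},{"offset":[0.2,-0.1,0],"spin":0,"fingers":30},{"offset":[0,0,0],"spin":0,"fingers":30},{"offset":[0,0,0],"spin":0,"fingers":30}]'
python3 wt.py
python3 - <<'E'
from h import *
tool([.4484,.267,.065])
E
```

```text
t: 40.85
eef_pos: [0.4497, 0.2598, 0.2214]
tcp_rot: [0.722, 0.692, -0.0, 0.0]
contact_force: [0.2, -0.8, -1.0]
opening: 0.513
grip_force: 41.1
[0.4497 0.2598 0.2214] 0.51341287801888 41.134799011051655
0.91 [262.  73. 382. 277.] 12361
wrist rect mm 449.9924621582031 281.6308288574219 161.22891235351562 66.892822265625 77.70872497558594 [[400.0, 210.0], [466.0, 196.0], [500.0, 353.0], [434.0, 368.0]]
list index out of range
tcp [0.4497 0.2602 0.2216] toolx 87.54961187629114 tooly -2.45038320255848 tilt z [ 0.0001 -0.0005 -1.    ]
delta mm [  6.8  -1.6 156.6] units [ 0.27 -0.07  6.26]
```

Both tray ends agree, so I'll lower.

```bash
python3 -m creep '[{"offset":[0.27,-0.07,0.3],"spin":0,"fingers":30},{"offset":[0,0,0.6],"spin":0,"fingers":30},{"offset":[0,0,0.7],"spin":0,"fingers":30},{"offset":[0,0,0.7],"spin":0,"fingers":30},{"offset":[0,0,0.7],"spin":0,"fingers":30},{"offset":[0,0,0.6],"spin":0,"fingers":30},{"offset":[0,0,0.3],"spin":0,"fingers":30},{"offset":[0,0,0.2],"spin":0,"fingers":30},{"offset":[0,0,0.1],"spin":0,"fingers":30},{"offset":[0,0,0],"spin":0,"fingers":30}]'
python3 - <<'E'
from h import *
tool([.4484,.267,.065])
E
python3 -m creep '[{"offset":[0,0,0.1],"spin":0,"fingers":30},{"offset":[0,0,0.1],"spin":0,"fingers":30},{"offset":[0,0,0.15],"spin":0,"fingers":30},{"offset":[0,0,0.15],"spin":0,"fingers":30},{"offset":[0,0,0.15],"spin":0,"fingers":30},{"offset":[0,0,0.15],"spin":0,"fingers":30},{"offset":[0,0,0],"spin":0,"fingers":30},{"offset":[0,0,0],"spin":0,"fingers":30},{"offset":[0,0,0],"spin":0,"fingers":30},{"offset":[0,0,0],"spin":0,"fingers":30}]'
```

```text
t: 41.93
eef_pos: [0.4479, 0.2682, 0.1166]
tcp_rot: [0.721, 0.692, 0.0, -0.0]
contact_force: [-0.4, -0.0, -1.9]
opening: 0.516
grip_force: 41.1
tcp [0.4479 0.2682 0.1166] toolx 87.64829486333124 tooly -2.3517059354602856 tilt z [ 0.0001  0.0002 -1.    ]
delta mm [-1.2  0.5 51.6] units [-0.05  0.02  2.06]
t: 42.77
eef_pos: [0.448, 0.2681, 0.0968]
tcp_rot: [0.721, 0.692, 0.0, 0.0]
contact_force: [-0.0, 0.1, -1.3]
opening: 0.518
grip_force: 41.1
```

```bash
python3 -m creep '[{"offset":[0,0,0.2],"spin":0,"fingers":30},{"offset":[0,0,0.2],"spin":0,"fingers":30},{"offset":[0,0,0.2],"spin":0,"fingers":30},{"offset":[0,0,0.2],"spin":0,"fingers":30},{"offset":[0,0,0.2],"spin":0,"fingers":30},{"offset":[0,0,0.15],"spin":0,"fingers":30},{"offset":[0,0,0.08],"spin":0,"fingers":30},{"offset":[0,0,0],"spin":0,"fingers":30},{"offset":[0,0,0],"spin":0,"fingers":30},{"offset":[0,0,0],"spin":0,"fingers":30}]'
python3 -m creep '[{"offset":[0,0,0],"spin":0,"fingers":60},{"offset":[0,0,0],"spin":0,"fingers":60},{"offset":[0,0,0],"spin":0,"fingers":60},{"offset":[0,0,0],"spin":0,"fingers":60},{"offset":[0,0,0],"spin":0,"fingers":60},{"offset":[0,0,-0.2],"spin":0,"fingers":60},{"offset":[0,0,-0.5],"spin":0,"fingers":60},{"offset":[0,0,-0.8],"spin":0,"fingers":60},{"offset":[0,0,-1],"spin":0,"fingers":60},{"offset":[0,0,-1],"spin":0,"fingers":60}]'
python3 -m creep '[{"offset":[0,0,-1],"spin":0,"fingers":60},{"offset":[0,0,-1],"spin":0,"fingers":60},{"offset":[0,0,-0.6],"spin":0,"fingers":60},{"offset":[-0.7,0,0],"spin":0,"fingers":60},{"offset":[-1,0,0],"spin":0,"fingers":60},{"offset":[-1,0,0],"spin":0,"fingers":60},{"offset":[-1,0,0],"spin":0,"fingers":60},{"offset":[-1,0,0],"spin":0,"fingers":60},{"offset":[-1,0,0],"spin":0,"fingers":60},{"offset":[-1,0,0],"spin":0,"fingers":60}]'
python3 -m creep '[{"offset":[-1,0,0],"spin":0,"fingers":60},{"offset":[-1,0,0],"spin":0,"fingers":60},{"offset":[-1,0,0],"spin":0,"fingers":60},{"offset":[-1,0,0],"spin":0,"fingers":60},{"offset":[-1,0,0],"spin":0,"fingers":60},{"offset":[-1,0,0],"spin":0,"fingers":60},{"offset":[-1,0,0],"spin":0,"fingers":60},{"offset":[-1,0,0],"spin":0,"fingers":60},{"offset":[-1,0,0],"spin":0,"fingers":60},{"offset":[-1,0,0],"spin":0,"fingers":60}]'
python3 - <<'E'
from h import *
im=ctrl.snapshot("top"); cv2.imwrite("pics/t_end.png",im)
for q in("jar_a","tray"): print(q,[(round(d['conf'],2),(np.array(d['extent'])*[640,480,640,480]).round().tolist()) for d in ctrl.find_in("top",q)])
print("expect lids",proj("top",[.422,.149,.112]),proj("top",[.4484,.2689,.112]))
tool([.377,-.2585,.225],-2.2)
E
```

```text
t: 43.6
eef_pos: [0.448, 0.2681, 0.0661]
tcp_rot: [0.722, 0.692, 0.0, 0.0]
contact_force: [-0.3, 0.5, -1.6]
opening: 0.518
grip_force: 41.1
t: 44.43
eef_pos: [0.4475, 0.2681, 0.1552]
tcp_rot: [0.721, 0.693, -0.0, -0.0]
contact_force: [1.0, 0.2, -0.8]
opening: 0.702
grip_force: 0.0
t: 45.27
eef_pos: [0.4408, 0.0998, 0.2196]
tcp_rot: [0.721, 0.693, 0.001, 0.001]
contact_force: [-0.9, -0.3, 0.1]
opening: 0.703
grip_force: 0.0
t: 46.1
eef_pos: [0.4307, -0.1501, 0.2197]
tcp_rot: [0.721, 0.693, 0.0, 0.001]
contact_force: [0.2, 0.7, -0.2]
opening: 0.702
grip_force: 0.0
jar_a [(0.77, [226.0, 280.0, 249.0, 295.0]), (0.7, [327.0, 298.0, 335.0, 312.0]), (0.66, [304.0, 283.0, 318.0, 302.0]), (0.57, [267.0, 288.0, 285.0, 304.0]), (0.5, [321.0, 268.0, 337.0, 287.0])]
tray [(0.59, [209.0, 271.0, 289.0, 310.0])]
expect lids [275.8521 295.418 ] [235.7145 286.5133]
tcp [ 0.4306 -0.1507  0.2193] toolx 87.42996206723927 tooly -2.570022941759541 tilt z [ 0.0011 -0.0003 -1.    ]
delta mm [-110.1  -48.7   -5.7] units [-4.41 -1.95 -0.23]
spin units -0.06
```

Both jars stand in the tray compartments and the carrier is empty. Next I close the bar.

```bash
python3 -m creep '[{"offset":[-0.5,-0.2,-0.2],"spin":0,"fingers":50},{"offset":[-0.7,-0.35,0],"spin":0,"fingers":50},{"offset":[-0.8,-0.35,0],"spin":0,"fingers":50},{"offset":[-0.8,-0.35,0],"spin":0,"fingers":50},{"offset":[-0.7,-0.3,0],"spin":0,"fingers":50},{"offset":[-0.6,-0.25,0],"spin":0,"fingers":50},{"offset":[-0.3,-0.15,0],"spin":0,"fingers":50},{"offset":[0,0,0],"spin":0,"fingers":50},{"offset":[0,0,0],"spin":0,"fingers":50},{"offset":[0,0,0],"spin":0,"fingers":50}]'
python3 - <<'E'
from h import *
tool([.377,-.2585,.1317],-2.2); o=ctrl.get_obs()
im=ctrl.snapshot("wrist"); cv2.imwrite("pics/w15.png",im)
g=cv2.cvtColor(im,cv2.COLOR_BGR2GRAY); u,v=proj("wrist",[.3765,-.2585,.156],o); print(u,v)
v=int(v); print([(c,int(g[v,c])) for c in range(270,370,4)])
E
```

```text
t: 47.08
eef_pos: [0.3782, -0.2556, 0.2236]
tcp_rot: [0.721, 0.693, 0.0, 0.0]
contact_force: [0.1, -0.2, 0.0]
opening: 0.585
grip_force: 0.0
tcp [ 0.3782 -0.2556  0.2236] toolx 87.7870129251885 tooly -2.213000095096676 tilt z [ 0.0006  0.0004 -1.    ]
delta mm [-3.  -1.2 91.9] units [-0.12 -0.05  3.68]
spin units -0.0
315.6204415427087 253.05746184295765
[(270, 228), (274, 204), (278, 226), (282, 227), (286, 228), (290, 215), (294, 228), (298, 223), (302, 217), (306, 68), (310, 55), (314, 57), (318, 57), (322, 56), (326, 132), (330, 142), (334, 142), (338, 143), (342, 142), (346, 141), (350, 142), (354, 141), (358, 142), (362, 140), (366, 137)]
```

```bash
python3 -m creep '[{"offset":[-0.12,-0.05,0.3],"spin":0,"fingers":50},{"offset":[0,0,0.5],"spin":0,"fingers":50},{"offset":[0,0,0.6],"spin":0,"fingers":50},{"offset":[0,0,0.6],"spin":0,"fingers":50},{"offset":[0,0,0.6],"spin":0,"fingers":50},{"offset":[0,0,0.5],"spin":0,"fingers":50},{"offset":[0,0,0.4],"spin":0,"fingers":50},{"offset":[0,0,0.18],"spin":0,"fingers":50},{"offset":[0,0,0],"spin":0,"fingers":50},{"offset":[0,0,0],"spin":0,"fingers":50}]'
python3 -m creep '[{"offset":[0,0,0],"spin":0,"fingers":4},{"offset":[0,0,0],"spin":0,"fingers":4},{"offset":[0,0,0],"spin":0,"fingers":4},{"offset":[0,0,0],"spin":0,"fingers":4},{"offset":[0,0,0],"spin":0,"fingers":4},{"offset":[0,0,0],"spin":0,"fingers":4},{"offset":[0,0,0],"spin":0,"fingers":4},{"offset":[0,0,0],"spin":0,"fingers":4},{"offset":[0,0,0],"spin":0,"fingers":4},{"offset":[0,0,0],"spin":0,"fingers":4}]' 80
```

```text
t: 47.97
eef_pos: [0.3764, -0.26, 0.1315]
tcp_rot: [0.721, 0.693, 0.0, 0.0]
contact_force: [0.2, -0.2, 0.1]
opening: 0.586
grip_force: 0.0
t: 48.8
eef_pos: [0.3772, -0.2604, 0.1323]
tcp_rot: [0.721, 0.693, 0.0, 0.001]
contact_force: [1.1, 1.1, 4.9]
opening: 0.111
grip_force: 80.8
```

```bash
python3 -m creep '[{"offset":[0,0.1,0],"spin":0,"fingers":4},{"offset":[0,0.2,0],"spin":0,"fingers":4},{"offset":[0,0.25,0],"spin":0,"fingers":4},{"offset":[0,0.25,0],"spin":0,"fingers":4},{"offset":[0,0.25,0],"spin":0,"fingers":4},{"offset":[0,0.25,0],"spin":0,"fingers":4},{"offset":[0,0.2,0],"spin":0,"fingers":4},{"offset":[0,0.2,0],"spin":0,"fingers":4},{"offset":[0,0,0],"spin":0,"fingers":4},{"offset":[0,0,0],"spin":0,"fingers":4}]'
python3 -m creep '[{"offset":[0,0.1,0],"spin":0,"fingers":4},{"offset":[0,0.1,0],"spin":0,"fingers":4},{"offset":[0,0.1,0],"spin":0,"fingers":4},{"offset":[0,0.1,0],"spin":0,"fingers":4},{"offset":[0,0.08,0],"spin":0,"fingers":4},{"offset":[0,0.06,0],"spin":0,"fingers":4},{"offset":[0,0,0],"spin":0,"fingers":4},{"offset":[0,0,0],"spin":0,"fingers":4},{"offset":[0,0,0],"spin":0,"fingers":4},{"offset":[0,0,0],"spin":0,"fingers":4}]'
```

```text
t: 49.63
eef_pos: [0.4167, -0.2615, 0.1322]
tcp_rot: [0.721, 0.692, -0.001, -0.002]
contact_force: [-6.3, 2.6, 12.8]
opening: 0.113
grip_force: 81.8
t: 50.47
eef_pos: [0.4305, -0.262, 0.1323]
tcp_rot: [0.721, 0.693, -0.001, -0.001]
contact_force: [-4.7, 2.4, 11.9]
opening: 0.113
grip_force: 81.6
```

```bash
python3 -m creep '[{"offset":[0,0.06,0],"spin":0,"fingers":4},{"offset":[0,0.06,0],"spin":0,"fingers":4},{"offset":[0,0.06,0],"spin":0,"fingers":4},{"offset":[0,0,0],"spin":0,"fingers":4},{"offset":[0,0,0],"spin":0,"fingers":4},{"offset":[0,0,0],"spin":0,"fingers":4},{"offset":[0,0,0],"spin":0,"fingers":4},{"offset":[0,0,0],"spin":0,"fingers":4},{"offset":[0,0,0],"spin":0,"fingers":4},{"offset":[0,0,0],"spin":0,"fingers":4}]'
```

```text
t: 51.3
eef_pos: [0.431, -0.262, 0.1322]
tcp_rot: [0.722, 0.692, -0.004, -0.005]
contact_force: [-14.2, 4.0, 21.6]
opening: 0.118
grip_force: 82.8
```

```bash
python3 -m creep '[{"offset":[0,-0.1,0],"spin":0,"fingers":4},{"offset":[0,-0.1,0],"spin":0,"fingers":4},{"offset":[0,-0.1,0],"spin":0,"fingers":4},{"offset":[0,-0.06,0],"spin":0,"fingers":4},{"offset":[0,0,0],"spin":0,"fingers":4},{"offset":[0,0,0],"spin":0,"fingers":4},{"offset":[0,0,0],"spin":0,"fingers":4},{"offset":[0,0,0],"spin":0,"fingers":4},{"offset":[0,0,0],"spin":0,"fingers":4},{"offset":[0,0,0],"spin":0,"fingers":4}]'
python3 -m creep '[{"offset":[0,0,0],"spin":0,"fingers":50},{"offset":[0,0,0],"spin":0,"fingers":50},{"offset":[0,0,0],"spin":0,"fingers":50},{"offset":[0,0,0],"spin":0,"fingers":50},{"offset":[0,0,0],"spin":0,"fingers":50},{"offset":[0,0,-0.4],"spin":0,"fingers":50},{"offset":[0,0,-0.9],"spin":0,"fingers":50},{"offset":[0,0,-1],"spin":0,"fingers":50},{"offset":[0,0,-1],"spin":0,"fingers":50},{"offset":[0,0,-0.7],"spin":0,"fingers":50}]'
python3 - <<'E'
from h import *
o=ctrl.get_obs(); im=ctrl.snapshot("wrist"); cv2.imwrite("pics/w16.png",im)
g=cv2.cvtColor(im,cv2.COLOR_BGR2GRAY)
for s in (0,.01,.02):
    u,v=proj("wrist",[.4265-s,-.2585,.156],o); print(s,u,v)
    if s==0: vv=int(v)
print([(c,int(g[vv,c])) for c in range(250,370,3)],o['eef_pos'])
ctrl.snapshot("top")
for q in("jar_a","tray","dowel","mug_1","brush_1"): print(q,[(round(d['conf'],2),(np.array(d['extent'])*[640,480,640,480]).round().tolist()) for d in ctrl.find_in("top",q)])
ctrl.snapshot("scene"); print([(round(d['conf'],2),(np.array(d['extent'])*[640,480,640,480]).round().tolist()) for d in ctrl.find_in("scene","dowel")])
E
```

```text
t: 52.13
eef_pos: [0.4264, -0.2618, 0.1323]
tcp_rot: [0.721, 0.693, -0.001, -0.001]
contact_force: [-3.7, 2.2, 11.6]
opening: 0.114
grip_force: 81.5
t: 52.97
eef_pos: [0.4284, -0.2624, 0.2344]
tcp_rot: [0.721, 0.692, 0.0, 0.002]
contact_force: [0.5, -0.4, -0.1]
opening: 0.586
grip_force: 0.0
0 314.68993753501616 236.69554188439437
0.01 298.149406361287 237.37648088227135
0.02 281.62057196468265 238.05693834835165
[(250, 219), (253, 192), (256, 187), (259, 188), (262, 181), (265, 180), (268, 182), (271, 180), (274, 178), (277, 185), (280, 189), (283, 182), (286, 186), (289, 188), (292, 183), (295, 185), (298, 178), (301, 176), (304, 66), (307, 44), (310, 46), (313, 47), (316, 50), (319, 48), (322, 51), (325, 131), (328, 134), (331, 135), (334, 135), (337, 134), (340, 133), (343, 133), (346, 135), (349, 136), (352, 132), (355, 134), (358, 133), (361, 130), (364, 131), (367, 131)] [ 0.4284 -0.2624  0.2344]
jar_a [(0.73, [303.0, 285.0, 319.0, 301.0]), (0.68, [324.0, 295.0, 336.0, 310.0]), (0.61, [226.0, 281.0, 250.0, 293.0]), (0.55, [266.0, 289.0, 285.0, 305.0])]
tray [(0.77, [208.0, 271.0, 292.0, 309.0])]
dowel []
mug_1 [(0.92, [304.0, 212.0, 332.0, 242.0])]
brush_1 [(0.79, [400.0, 217.0, 423.0, 226.0])]
[(0.67, [426.0, 311.0, 443.0, 343.0]), (0.37, [347.0, 217.0, 364.0, 240.0])]
```

```bash
python3 -c "
from cell import ctrl
print(ctrl.finish_job())"
```

```text
the job is handed in; nothing more can be done
None
```

The job is handed in, though no verdict came back: by my checks the dowel is parked, the bar is latched shut, and the carrier's two jars (the only ones in it) stand upright in their own tray compartments; the mug and brush look unmoved, but I did not re-check the tin.

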